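# Build up a flanged pipe stub in the purge-welding jig

## Task

Set up the flanged pipe stub in the welding jig: slide the keeper fully back by its black knob, lay the flange hub upwards over the jig's spigot so that it sits flat on the copper boss, and slide the keeper fully home again over the flange's rim. Then stand the tube upright in the flange's socket, set the dark collar on the tube's upper end, and close the collar with the red purge plug, each fully seated. Leave the engineer's square, the paint marker and the V-block where they lie.

Things in the scene. Friction and masses are not known exactly. Their poses are not given: they have to be found in the camera images.
- flange_c (a point): Bright steel flange, loose, hub up: round plate 68 mm across, 8 mm thick; on it a hub 46 mm across, 12 mm tall (20 in all; grip the hub, fingertips just above the plate). Bore 26 mm, 32 at the underside. In the hub's top a socket 38 mm wide (mouth 44), 12 mm deep, its floor 8 mm above the underside. Point: on the axis, 10 mm above the underside; z up along the axis.
- tube_c (a point): Bright steel tube, loose, standing on end: 34 mm outside, 20 mm bore, 98 mm long, both ends alike. Point: its centre, 49 mm above its lower end; z is its axis, up.
- collar_c (a point): Dark steel collar, loose, socket down: a ring 46 mm outside, 22 mm high. Underside: a socket 38 mm wide (mouth 44) and 10 mm deep that goes over the tube's end; above it a bore 28 mm wide (mouth 31 at the top). Point: on its axis, half-way up (11 mm); z is its axis, up.
- plug_c (a point): Red purge plug, loose, standing on its bung: from below a tapered bung 22 to 25 mm across, 10 mm long, a shoulder disc 37 mm across, 4 mm thick, and a round grip 18 mm across, 26 mm tall; 40 mm in all. The bung enters the collar's upper bore until the shoulder rests on the collar. Point: on its axis, half-way up (20 mm above its lower end); z is its axis, up.
- jig_seat (a point): Jig, fixed: grey metal base 12 mm thick with a copper boss 52 mm across. Point: middle of the boss's top, 22 mm above the table, where the flange's underside rests; a tapered spigot, 22 mm across, rises 7 mm from it. z up; y points along the keeper's track, the way it opens. Rails (42 mm high, 100 mm wide overall) begin 42 mm from the axis; on the opposite side a hose barb, 26 mm high, begins at 36 mm.
- keeper_knob (a point): Round black knob on the keeper: 18 mm across, 25 mm tall, 50 to 75 mm above the table, on a thin stem. Point: the knob's centre, 62 mm above the table. It moves along the jig's y axis: 75 mm from the spigot's axis when home, 145 mm when fully back.
- keeper (a joint): Travel in m of the keeper, a steel fork plate, top 38 mm above the table: 0 fully home (prongs 52 mm apart straddle the spigot and reach over a seated flange's rim, 1.8 mm to spare in height, 3 mm beside the hub), 0.07 fully back at its stop, clear of the flange. Slides along the jig's y axis, about 3 N friction, stays where left; starts at or near home.
- square: Engineer's square, 100 x 136 mm, 12 mm thick, lying alone left of the jig, towards the robot; origin under its middle. A bystander.
- marker: Paint marker, white with a yellow cap, 16 x 120 mm, 18 mm high, lying between the robot and the loose parts; origin under its middle. A bystander.
- vee: Steel V-block, 50 x 44 mm, 36 mm high, behind the jig; origin under its middle. A bystander.
There are look-alikes about, which are no part of the job. Leave any blue or yellow look-alike of the part that bears collar_c alone.

How it is judged (in metres and radians):
On the way, in this order (a step that is already met when the one before it is completed fails the run):
1. the keeper is slid fully back (value of joint keeper above 0.06 m), for 0.2 s.
2. the flange lies over the spigot, flat on the boss (horizontal distance between flange_c and jig_seat below 0.005 m and z of flange_c in the frame of jig_seat between 0.0075 and 0.0125 m and angle between flange_c's own z axis and vertical below 0.06 rad), for 0.2 s.
3. the keeper is fully home over the flange's rim (all of step 2 and value of joint keeper below 0.006 m), for 0.2 s.
4. the tube stands in the flange's socket (horizontal distance between tube_c and flange_c below 0.005 m and z of tube_c in the frame of flange_c between 0.0445 and 0.0495 m and angle between tube_c's own z axis and vertical below 0.06 rad), for 0.2 s.
5. the collar is seated on the tube's upper end (horizontal distance between collar_c and tube_c below 0.006 m and z of collar_c in the frame of tube_c between 0.0475 and 0.0525 m and angle between collar_c's own z axis and vertical below 0.06 rad), for 0.2 s.
6. the purge plug is in the collar, down to its shoulder (horizontal distance between plug_c and collar_c below 0.006 m and z of plug_c in the frame of collar_c between 0.0185 and 0.0235 m and angle between plug_c's own z axis and vertical below 0.06 rad), for 0.2 s.
At the end, for the whole second after the job is handed in: Keeper home within 6 mm; flange on the spigot and tube in its socket within 5 mm of the axis, collar on the tube and plug in the collar within 6 mm; each seated within 2.5 mm of full depth, upright within 0.06 rad, released and at rest (all of step 3 and all of step 4 and all of step 5 and all of step 6 and linear speed of each of flange, tube, collar, plug below 0.01 m/s); the robot touches nothing.
It fails at once if the engineer's square is moved more than 30 mm (distance of square from where it was at the start of the episode above 0.03 m).
It fails at once if the paint marker is moved more than 30 mm (distance of marker from where it was at the start of the episode above 0.03 m).
It fails at once if the V-block is moved more than 30 mm (distance of vee from where it was at the start of the episode above 0.03 m).
It also fails if it takes over 128 s, if anything falls off the work surface, if the arm or the gripper's body presses on something with over 40 N, if the wrist force passes 120 N, or if a joint passes its speed limit or range.

## Robot

A 6-joint arm with a two-finger parallel gripper is mounted at the origin on a cart in front of the work surface, level with it; the furniture and walls round the work are solid. World frame = base frame: x ahead of the robot, y to its left, z up, the work surface at z = 0. Lengths are in m, angles in degrees, forces in N, time in s.
With the tool pointing down it reaches from about 0.25 to 0.725 m from the base axis. Payload 9.7 kg.
Tool frame: the origin (TCP) lies between the finger pads; the fingertips stand 22 mm ahead of it and the grasp point (between the pads) lies 3 mm ahead of it; z points along the fingers, y is the line along which they close (so a half turn about z gives the same grasp; the last joint's range is limited). The gripper opens to 85 mm and grips with 20 to 120 N. Pads are 22 mm wide; open, the fingers measure 114 mm over their backs; the gripper's body (76 mm by 85 mm) begins 54 mm behind the grasp point. The pads swing forward as they close: fully open they stand 13 mm farther back than shut.
Start: joints at [76.776, 4.979, 10.078, 95.1, 0, 90], TCP at [0.126, 0.535, 0.253] pointing down, gripper open.
Joint ranges: [-179.16, 179.16], [-48.56, 103.87], [-65.8, 70.77], [-126.05, 130.52], [-82.76, 87.17], [-180, 180]. Speed limits (degrees/s): [127.2, 127.2, 147.25, 180, 180, 180].

## Interface

Orientations are given as [roll, pitch, yaw] about the fixed x, y, z axes, in that order (R = Rz(yaw) Ry(pitch) Rx(roll)).
In Python, from workcell import bot, viewer, finder gives the robot as it stands.
- The arm moves only by the tool move_arm, never from a script. Its arguments are lists of equal length, an entry for each row: "offset": the shift along the tool's x, y, z in cm, a list of three; "twist": the turn, a rotation vector about the tool's x, y, z in rad, a list of three; "grip": the opening, from 0 (shut) to 1 (fully open). In form: {"offset": [[x, y, z], ...], "twist": [[ax, ay, az], ...], "grip": [grip, ...]}. A call has 1 to 5 rows; each row shifts and turns the commanded pose from where the row before left it, along the tool's axes as they then stand; what a row does not reach is not made up. A row lasts 1/10 s, in which the tool goes at most 50 mm and 8.59 degrees, less where a joint would pass 70% of its speed; a pose out of reach is approached as far as the arm can. A call is refused whole if a number of a shift passes 5 or a number of a turn 0.15, either way. A call with a gripper value outside its range is refused whole. The fingers move at their own pace and stop on an object; "force" is the grip in N (left out, the last holds). Time passes only in rows, so rows that do not move let the fingers close. It gives the time, the measured TCP pose, the force, the opening and the grip force at its end, in the units of the state.
- bot.get_obs(): the state, without advancing time (a new reading comes with each control period).
- viewer.camera(name): name is "scene" or "top" or "wrist"; returns a dict with "color" (400x640x3 uint8, red, green, blue), "depth" (400x640 float32, m along the optical axis (not along the pixel's ray), 0 where there is no reading), "vfov" (degrees; the focal length in pixels is half the picture's height over the tangent of half this angle, whatever the lens; pixels are square), "cx", "cy" (the principal point, pixels), "k1" (the pictures are not rectified: a ray, as slopes to the right and down, at radius r is drawn at 1 + k1 r^2 times it, then the intrinsics apply), "position" and "attitude" of the camera in the world; the wrist camera has in their place "tool_from_camera" (4x4, takes a point from camera to tool coordinates, whose origin is the TCP and whose axes are the flange's). Camera axes: x right, y down, z forward; pixel columns grow to the right and rows downward; lengths in m; the calibration is good to about 2 mm. A picture is of the moment at which its call begins: read the wrist's pose just before it.
- bot.job_done(): hands the job in; it is judged then, once.
Trained networks look in a picture, given as the dict that the camera call returned (one of the last four; its "shot" number tells which), for a name from the list of things; names that differ only in an ending like _2 or _b are one class to them, and where a whole thing is asked for, a point or a joint stands for the part that bears it (a point fixed in the world has none). Each returns a list of dicts, best first, with "p" (0 to 1); they miss things now and then, are a little off and sometimes report something else, mostly with a low value. They report only what shows in the picture. A call takes as long as a camera call. They do not tell look-alikes from the thing itself.
- finder.boxes_of(picture, thing): "position" ([column, row] in pixels, amid what is visible of it).
- finder.pinpoint(picture, thing): "position" ([column, row] in pixels: a listed point, or the origin of a listed thing).
The state is a dict: "time": time; "q": joint angles; "qd": joint speeds; "joint_efforts": joint torques, N m; "ee_pos": TCP position; "tcp_rot": TCP orientation; "wrist_force": force on the tool from outside, world axes, zero at the start; "torque": the same for the moment, N m; "opening": finger opening in m; "grasp_force": force on a finger pad.
Only numpy, scipy, OpenCV 4.12 (cv2) and the standard library are available. Lean on these libraries where they do the work, as an engineer would, in place of code of your own. Each camera call takes 0.05 s, during which the arm holds its last target. There are 200 camera calls.

## Working session

There is one attempt and no reset: what is moved stays moved. The work goes in short steps, Python scripts to look and compute and a tool call to move; the robot and the scene stay as the last step left them, time stands still between calls to the robot, and variables do not carry over. Pictures are saved under pics/ and viewed, at most 14 in all, crops included, and the job is handed in when it is done.

Besides the shell and the picture viewer there is one more tool, called after ">>>" by a JSON object that holds its "method" and its "body", one argument or row to a line. move_arm: Moves the arm, as the interface text tells. Its arguments: {"type":"object","properties":{"offset":{"type":"array","items":{"type":"array","items":{"type":"number"}}},"twist":{"type":"array","items":{"type":"array","items":{"type":"number"}}},"grip":{"type":"array","items":{"type":"number"}},"force":{"type":"number"}},"required":["offset","twist","grip"]}

```bash
mkdir -p pics; ls; cat > h.py <<'E'
import numpy as np, cv2
from scipy.spatial.transform import Rotation as R
from workcell import bot, viewer, finder
def Rm(a): 
    return R.from_euler('xyz',a,degrees=True).as_matrix()
def tcp():
    o=bot.get_obs(); T=np.eye(4); T[:3,:3]=Rm(o['tcp_rot']); T[:3,3]=o['ee_pos']; return T
def shot(name):
    T=tcp(); p=viewer.camera(name)
    if name=='wrist': C=T@np.array(p['tool_from_camera'])
    else:
        C=np.eye(4); a=np.array(p['attitude']); 
        C[:3,:3]=a if a.shape==(3,3) else Rm(a) if a.size==3 else R.from_quat(a).as_matrix()
        C[:3,3]=p['position']
    p['C']=C; return p
def f(p): return 200/np.tan(np.radians(p['vfov'])/2)
def ray(p,uv):
    K=np.array([[f(p),0,p['cx']],[0,f(p),p['cy']],[0,0,1.]])
    n=cv2.undistortPoints(np.array(uv,float).reshape(-1,1,2),K,np.array([p['k1'],0,0,0.]))[0,0]
    return p['C'][:3,:3]@np.array([n[0],n[1],1])
def atz(p,uv,z):
    d=ray(p,uv); o=p['C'][:3,3]; return o+d*(z-o[2])/d[2]
def cloud(p):
    v,u=np.mgrid[0:400,0:640]; K=np.array([[f(p),0,p['cx']],[0,f(p),p['cy']],[0,0,1.]])
    n=cv2.undistortPoints(np.stack([u,v],-1).reshape(-1,1,2).astype(float),K,np.array([p['k1'],0,0,0.]))[:,0]
    d=p['depth'].reshape(-1,1); X=np.hstack([n*d,d])@p['C'][:3,:3].T+p['C'][:3,3]
    X[d[:,0]==0]=np.nan; return X.reshape(400,640,3)
def save(p,n): cv2.imwrite('pics/'+n+'.png',p['color'][...,::-1])
E
python3 - <<'E'
from h import *
print(bot.get_obs())
Z=dict(flange_c=.01,tube_c=.049,collar_c=.011,plug_c=.02,jig_seat=.022,keeper_knob=.0625,square=0,marker=0,vee=0)
for n in ['top','scene']:
    p=shot(n); save(p,n+'0'); print(n,p.get('position'),p.get('attitude'),p['vfov'])
    for t,z in Z.items():
        for r in finder.pinpoint(p,t)[:4]:
            if r['p']>.2: print(t,round(r['p'],2),np.round(r['position']),np.round(atz(p,r['position'],z),4))
E
```

```text
pics
{'time': 0.0, 'q': array([ 7.67753579e+01,  5.01114227e+00,  1.00355577e+01,  9.50984612e+01,
       -2.79210781e-03,  9.00016509e+01]), 'qd': array([0.0492261 , 0.03053733, 0.05654096, 0.02664305, 0.02019805,
       0.05876251]), 'joint_efforts': array([ 1.54923328e-03, -5.20388210e+01,  4.64804363e+01,  1.62695500e-02,
        7.99039231e-05, -1.63815832e-05]), 'ee_pos': array([0.12579319, 0.53523032, 0.25259252]), 'tcp_rot': array([-1.79925954e+02,  2.79423897e-03,  1.66773711e+02]), 'wrist_force': array([ 0.0121297 , -0.03019098, -1.01372185]), 'torque': array([-0.01152087,  0.03603848,  0.06580042]), 'grasp_force': 0.0, 'opening': 0.08555028929264775}
top [0.51280937 0.03153897 1.12111779] [-1.74716076e+02 -3.68379560e-02 -9.02418722e+01] 56.66793337491507
flange_c 0.67 [369. 254.] [ 0.476 -0.119  0.01 ]
flange_c 0.43 [305. 228.] [0.5535 0.0698 0.01  ]
tube_c 0.75 [420. 264.] [ 0.4478 -0.2594  0.049 ]
tube_c 0.63 [363. 210.] [ 0.6038 -0.0984  0.049 ]
collar_c 0.54 [367. 211.] [ 0.6064 -0.1168  0.011 ]
collar_c 0.46 [404. 239.] [ 0.5217 -0.226   0.011 ]
collar_c 0.45 [322. 1
[... 529 characters left out ...]
1.27540768  -48.97968328] 47.850738321515585
flange_c 0.55 [337. 252.] [ 0.4826 -0.1185  0.01  ]
tube_c 0.67 [370. 268.] [ 0.4279 -0.2546  0.049 ]
collar_c 0.68 [369. 265.] [ 0.4883 -0.2139  0.011 ]
collar_c 0.61 [362. 235.] [ 0.5955 -0.1162  0.011 ]
collar_c 0.61 [383. 264.] [ 0.5132 -0.2355  0.011 ]
collar_c 0.6 [416. 281.] [ 0.5037 -0.3328  0.011 ]
plug_c 0.58 [409. 248.] [ 0.6071 -0.2522  0.02  ]
jig_seat 0.63 [297. 215.] [0.5473 0.0787 0.022 ]
keeper_knob 0.79 [272. 202.] [0.5018 0.1346 0.0625]
keeper_knob 0.54 [336. 207.] [ 0.6017 -0.02    0.0625]
square 0.83 [177. 204.] [0.3785 0.4312 0.    ]
marker 0.52 [315. 286.] [ 0.3456 -0.1653  0.    ]
vee 0.61 [335. 205.] [0.7157 0.075  0.    ]
```

```bash
python3 - <<'E'
import cv2
a=cv2.imread('pics/top0.png')[110:330,160:460]; cv2.imwrite('pics/top0c.png',cv2.resize(a,(800,587),interpolation=cv2.INTER_CUBIC))
a=cv2.imread('pics/scene0.png')[150:330,180:450]; cv2.imwrite('pics/scene0c.png',cv2.resize(a,(800,533),interpolation=cv2.INTER_CUBIC))
E
```

```text
(no output)
```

View pics/top0c.png

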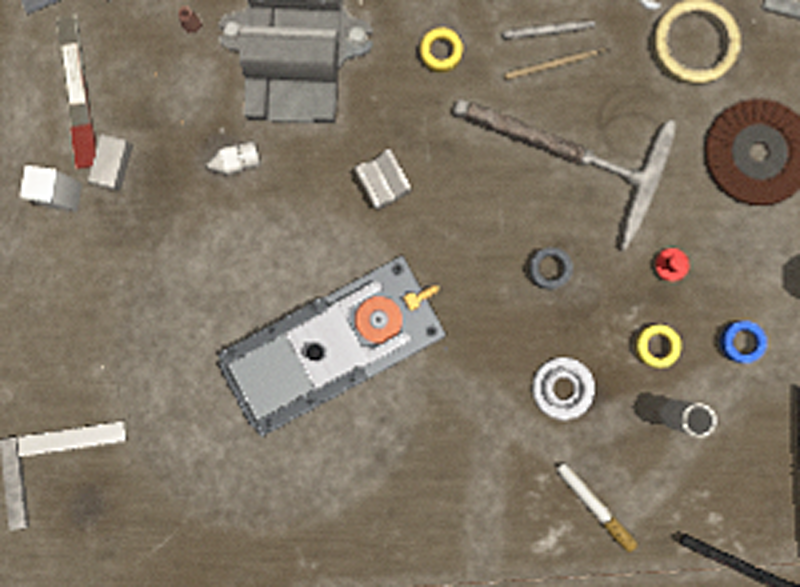

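View pics/scene0c.png

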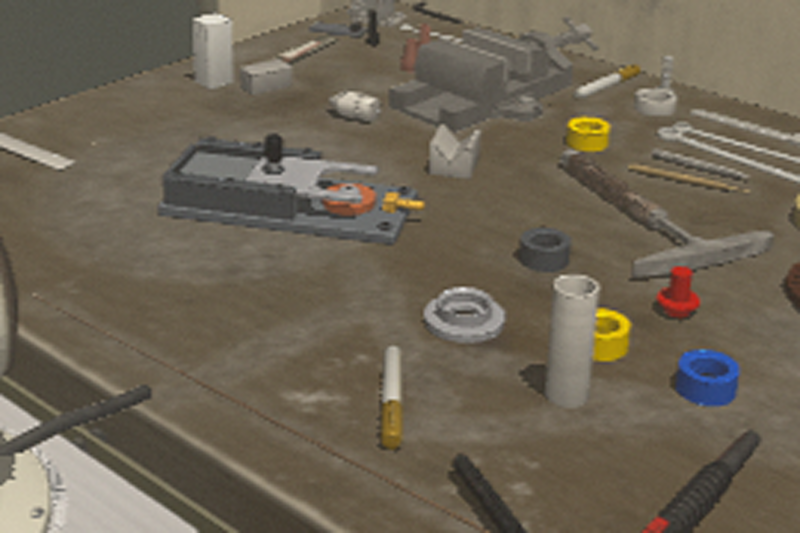

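The views show the bare jig with its knob (top, about px 278,242). The flange is at px 371,256, the dark collar at 366,210, the plug at 412,209 and the tube top at 422,267. The yellow and blue rings are look-alikes. Next I refine the positions with depth.

```bash
python3 - <<'E'
from h import *
def rep(n,X,m):
    P=X[m]
    if len(P)<5: print(n,len(P));return
    c,r=cv2.minEnclosingCircle(P[:,:2].astype(np.float32)); print(n,len(P),'med',np.round(np.median(P,0),4),'circ',np.round(c,4),round(r,4))
for cam in ['top','scene']:
    p=shot(cam); X=cloud(p); z=X[...,2]
    def near(x,y,r,a,b): return (np.hypot(X[...,0]-x,X[...,1]-y)<r)&(z>a)&(z<b)
    print(cam); 
    rep('table',X,near(.4,0,.04,-.02,.02))
    rep('flplate',X,near(.478,-.119,.05,.005,.03)); rep('hub',X,near(.478,-.119,.05,.015,.03))
    rep('tubetop',X,near(.448,-.259,.04,.09,.11)); rep('collar',X,near(.607,-.116,.04,.017,.03))
    rep('plugtop',X,near(.611,-.248,.03,.03,.05)); rep('plugsh',X,near(.611,-.248,.03,.01,.05))
    rep('knob',X,near(.508,.145,.03,.055,.085)); rep('boss',X,near(.55,.08,.024,.019,.035))
    m=near(.53,.12,.15,.0385,.047); rep('rails',X,m)
    if cam=='top':
        P=X[m][:,:2].astype(np.float32); print(cv2.minAreaRect(P))
    m=near(.53,.12,.2,.008,.047)
    P=X[m][:,:2].astype(np.float32); print(cv2.minAreaRect(P))
E
```

```text
top
table 573 med [ 0.4    -0.0008 -0.0009] circ [ 4.e-01 -2.e-04] 0.04
flplate 318 med [ 0.4739 -0.1271  0.0082] circ [ 0.4767 -0.1283] 0.0371
hub 62 med [ 0.4742 -0.1294  0.018 ] circ [ 0.4739 -0.1274] 0.0232
tubetop 46 med [ 0.4436 -0.2508  0.0957] circ [ 0.4437 -0.2529] 0.0167
collar 119 med [ 0.6102 -0.1145  0.021 ] circ [ 0.6085 -0.1142] 0.0231
plugtop 33 med [ 0.6112 -0.2509  0.0388] circ [ 0.6119 -0.2519] 0.0091
plugsh 113 med [ 0.611  -0.2483  0.0149] circ [ 0.6126 -0.2513] 0.0183
knob 33 med [0.5163 0.1441 0.0726] circ [0.5151 0.1454] 0.0087
boss 186 med [0.5514 0.0799 0.0221] circ [0.5503 0.0801] 0.0236
rails 555 med [0.5135 0.1589 0.0403] circ [0.5145 0.1489] 0.1032
((0.5138367414474487, 0.1487186849117279), (0.10007204860448837, 0.19369108974933624), 28.287904739379883)
((0.5812230110168457, 0.1386481523513794), (0.21271754801273346, 0.278964638710022), 28.491840362548828)
scene
table 401 med [ 0.3984 -0.0011 -0.0015] circ [ 0.3999 -0.    ] 0.04
flplate 317 med [ 0.4671 -0.1276  0.0082] circ [ 0.4708 -0.125 ] 0.0348
hub 71 med [ 0.476  -0.1249  0.0173] circ [ 0.4718 -0.1245] 0.026
tubetop 94 med [ 0.44   -0.2517  0.0937] circ [ 0.4418 -0.2525] 0.0189
collar 93 med [ 0.6061 -0.1122  0.0199] circ [ 0.6066 -0.1117] 0.0255
plugtop 40 med [ 0.6066 -0.2506  0.0368] circ [ 0.6111 -0.2521] 0.0117
plugsh 142 med [ 0.6046 -0.2523  0.0177] circ [ 0.6101 -0.2502] 0.0192
knob 44 med [0.5084 0.1442 0.0668] circ [0.5129 0.1466] 0.0111
boss 48 med [0.5515 0.0754 0.0215] circ [0.5504 0.0785] 0.0227
rails 214 med [0.4876 0.1613 0.04  ] circ [0.506  0.1537] 0.096
((0.579360842704773, 0.14007584750652313), (0.21807247400283813, 0.2790173888206482), 28.469091415405273)
```

>>> {"method": "move_arm", "body": {
  "offset": [
    [-4.5,2,0],
    [-4.5,2,0],
    [-3,4,0],
    [-1,5,0],
    [0,5,0]
  ],
  "twist": [
    [0,0,0],
    [0,0,0],
    [0,0,0],
    [0,0,0],
    [0,0,0]
  ],
  "grip": [1,1,1,1,1]
}}

```text
time: 1.6
ee_pos: [0.2928, 0.6688, 0.2537]
tcp_rot: [180.0, 0.0, 166.6]
wrist_force: [0.9, 0.9, 1.0]
opening: 0.0856
grasp_force: 0.0
```

```bash
cat > plan.py <<'E'
import sys,json
from h import *
# plan.py x y z yaw [step_cm] : rows to target, tool down
def plan(x,y,z,yaw,step=4.5):
    T=tcp(); o=bot.get_obs(); y0=o['tcp_rot'][2]; d=np.radians((yaw-y0+180)%360-180)
    if len(sys.argv)>6: d=np.radians(yaw-y0+float(sys.argv[6]))
    D=(np.array([x,y,z])-T[:3,3])*100
    n=max(1,int(np.ceil(max(np.linalg.norm(D)/step,abs(d)/.145))))
    a=np.radians(y0); rows=[];left=D.copy()
    for k in range(n):
        s=left/(n-k); c,si=np.cos(a),np.sin(a)
        r=np.round([c*s[0]+si*s[1],si*s[0]-c*s[1],-s[2]],1 if k<n-1 else 2)
        left-=np.array([c*r[0]+si*r[1],si*r[0]-c*r[1],-r[2]]); rows.append(r.tolist()); a+=round(d/n,3)
    print('n',n,'tw',round(-d/n,3))
    for i in range(0,n,5): print(json.dumps(rows[i:i+5]))
v=list(map(float,sys.argv[1:6])); plan(*v)
E
python3 plan.py .515 .1455 .12 28.2 4.5
```

```text
n 17 tw 0.142
[[-2.0, -2.7, 0.8], [-2.3, -2.4, 0.8], [-2.7, -2.0, 0.8], [-2.9, -1.6, 0.8], [-3.1, -1.2, 0.8]]
[[-3.3, -0.8, 0.8], [-3.3, -0.3, 0.8], [-3.3, 0.2, 0.8], [-3.3, 0.7, 0.8], [-3.2, 1.1, 0.8]]
[[-3.0, 1.6, 0.8], [-2.7, 2.0, 0.8], [-2.4, 2.3, 0.8], [-2.0, 2.6, 0.7], [-1.7, 2.9, 0.8]]
[[-1.2, 3.1, 0.7], [-0.78, 3.26, 0.77]]
```

>>> {"method": "move_arm", "body": {
  "offset": [
    [-2.0,-2.7,0.8],
    [-2.3,-2.4,0.8],
    [-2.7,-2.0,0.8],
    [-2.9,-1.6,0.8],
    [-3.1,-1.2,0.8]
  ],
  "twist": [
    [0,0,0.142],
    [0,0,0.142],
    [0,0,0.142],
    [0,0,0.142],
    [0,0,0.142]
  ],
  "grip": [1,1,1,1,1]
}}

```text
time: 2.1
ee_pos: [0.3565, 0.5136, 0.2136]
tcp_rot: [-180.0, 0.0, 125.8]
wrist_force: [-0.1, -0.0, 1.2]
opening: 0.0853
grasp_force: 0.0
```

>>> {"method": "move_arm", "body": {
  "offset": [
    [-3.3,-0.8,0.8],
    [-3.3,-0.3,0.8],
    [-3.3,0.2,0.8],
    [-3.3,0.7,0.8],
    [-3.2,1.1,0.8]
  ],
  "twist": [
    [0,0,0.142],
    [0,0,0.142],
    [0,0,0.142],
    [0,0,0.142],
    [0,0,0.142]
  ],
  "grip": [1,1,1,1,1]
}}

```text
time: 2.6
ee_pos: [0.4218, 0.359, 0.174]
tcp_rot: [180.0, -0.0, 85.1]
wrist_force: [0.4, -0.4, -0.4]
opening: 0.0852
grasp_force: 0.0
```

>>> {"method": "move_arm", "body": {
  "offset": [
    [-3.0,1.6,0.8],
    [-2.7,2.0,0.8],
    [-2.4,2.3,0.8],
    [-2.0,2.6,0.7],
    [-1.7,2.9,0.8]
  ],
  "twist": [
    [0,0,0.142],
    [0,0,0.142],
    [0,0,0.142],
    [0,0,0.142],
    [0,0,0.142]
  ],
  "grip": [1,1,1,1,1]
}}

```text
time: 3.1
ee_pos: [0.4879, 0.2054, 0.1352]
tcp_rot: [180.0, -0.0, 44.4]
wrist_force: [0.6, 0.1, -0.1]
opening: 0.0853
grasp_force: 0.0
```

>>> {"method": "move_arm", "body": {
  "offset": [
    [-1.2,3.1,0.7],
    [-0.78,3.26,0.77],
    [0,0,0]
  ],
  "twist": [
    [0,0,0.142],
    [0,0,0.142],
    [0,0,0]
  ],
  "grip": [1,1,1]
}}

```text
time: 3.4
ee_pos: [0.5145, 0.1422, 0.1195]
tcp_rot: [180.0, 0.1, 28.0]
wrist_force: [0.4, 0.2, 0.3]
opening: 0.0855
grasp_force: 0.0
```

```bash
python3 plan.py .515 .1455 .070 28.2 4.5; python3 - <<'E'
from h import *
print(bot.get_obs()['q'],bot.get_obs()['time'])
p=shot('wrist'); save(p,'w1')
for t,z in [('keeper_knob',.062),('jig_seat',.022)]:
    for r in finder.pinpoint(p,t)[:2]: print(t,r['p'],r['position'],atz(p,r['position'],z))
E
```

```text
n 2 tw -0.002
[[0.1, -0.1, 2.5], [0.1, -0.16, 2.45]]
[ 1.54745999e+01  2.32085282e+00 -7.50309148e+00  8.02561593e+01
 -4.26555310e-02  1.67470479e+02] 3.4
keeper_knob 0.93 [313.5, 219.1] [0.51702854 0.14789723 0.062     ]
jig_seat 0.65 [409.2, 206.5] [0.5503048  0.07738558 0.022     ]
```

>>> {"method": "move_arm", "body": {
  "offset": [
    [0.3,-0.3,2.5],
    [0.1,-0.1,2.5],
    [0,0,0]
  ],
  "twist": [
    [0,0,0],
    [0,0,0],
    [0,0,0]
  ],
  "grip": [1,1,1],
  "force": 40
}}

```text
time: 3.85
ee_pos: [0.5136, 0.1514, 0.0679]
tcp_rot: [-179.9, 0.3, 28.6]
wrist_force: [-0.3, -0.2, -0.7]
opening: 0.0853
grasp_force: 0.0
```

>>> {"method": "move_arm", "body": {
  "offset": [
    [0,0,0],
    [0,0,0],
    [0,0,0],
    [0,0,0],
    [0,0,0]
  ],
  "twist": [
    [0,0,0],
    [0,0,0],
    [0,0,0],
    [0,0,0],
    [0,0,0]
  ],
  "grip": [0,0,0,0,0]
}}

```text
time: 4.35
ee_pos: [0.5159, 0.1507, 0.0715]
tcp_rot: [180.0, -0.1, 28.5]
wrist_force: [-0.9, 0.2, 3.5]
opening: 0.0165
grasp_force: 38.9
```

>>> {"method": "move_arm", "body": {
  "offset": [
    [0,0,0],
    [0,0,0],
    [0,0,0]
  ],
  "twist": [
    [0,0,0],
    [0,0,0],
    [0,0,0]
  ],
  "grip": [0,0,0]
}}

```text
time: 4.65
ee_pos: [0.5159, 0.1507, 0.0716]
tcp_rot: [180.0, -0.1, 28.5]
wrist_force: [-0.6, -0.4, 7.2]
opening: 0.0163
grasp_force: 39.2
```

>>> {"method": "move_arm", "body": {
  "offset": [
    [0,-1.3,0],
    [0,-1.4,0],
    [0,-1.4,0],
    [0,-1.4,0],
    [0,-1.0,0]
  ],
  "twist": [
    [0,0,0],
    [0,0,0],
    [0,0,0],
    [0,0,0],
    [0,0,0]
  ],
  "grip": [0,0,0,0,0]
}}

```text
time: 5.15
ee_pos: [0.485, 0.208, 0.0715]
tcp_rot: [179.9, -0.1, 28.4]
wrist_force: [2.3, -4.2, 4.8]
opening: 0.0163
grasp_force: 39.2
```

>>> {"method": "move_arm", "body": {
  "offset": [
    [0,-0.3,0],
    [0,0,0],
    [0,0,0]
  ],
  "twist": [
    [0,0,0],
    [0,0,0],
    [0,0,0]
  ],
  "grip": [0,0,0]
}}

```text
time: 5.45
ee_pos: [0.4836, 0.2105, 0.0715]
tcp_rot: [180.0, -0.1, 28.5]
wrist_force: [-0.1, -1.4, 5.0]
opening: 0.0164
grasp_force: 39.5
```

>>> {"method": "move_arm", "body": {
  "offset": [
    [0,-0.3,0],
    [0,0,0],
    [0,0,0]
  ],
  "twist": [
    [0,0,0],
    [0,0,0],
    [0,0,0]
  ],
  "grip": [0,0,0]
}}

```text
time: 5.75
ee_pos: [0.4835, 0.2108, 0.0715]
tcp_rot: [179.6, -0.1, 28.3]
wrist_force: [7.3, -15.4, 4.2]
opening: 0.0161
grasp_force: 40.0
```

>>> {"method": "move_arm", "body": {
  "offset": [
    [0,0,0],
    [0,0,0],
    [0,0,-3],
    [0,0,-4],
    [0,0,-4]
  ],
  "twist": [
    [0,0,0],
    [0,0,0],
    [0,0,0],
    [0,0,0],
    [0,0,0]
  ],
  "grip": [0.6,0.6,1,1,1]
}}

```text
time: 6.25
ee_pos: [0.481, 0.2132, 0.1814]
tcp_rot: [-180.0, 0.1, 28.5]
wrist_force: [1.1, 0.3, 0.5]
opening: 0.0851
grasp_force: 0.0
```

```bash
python3 - <<'E'
from h import *
p=shot('top'); X=cloud(p); z=X[...,2]
r=finder.pinpoint(p,'keeper_knob'); print([(a['p'],atz(p,a['position'],.062)) for a in r[:2]])
p=shot('wrist'); save(p,'w2')
r=finder.pinpoint(p,'keeper_knob'); print([(a['p'],atz(p,a['position'],.062)) for a in r[:2]])
print(bot.get_obs()['ee_pos'])
E
python3 plan.py .476 -.121 .16 90 4.5
```

```text
[(0.94, array([0.48071241, 0.20428821, 0.062     ]))]
[(0.58, array([0.48161011, 0.20778531, 0.062     ]))]
[0.48196312 0.21353932 0.18122947]
n 8 tw -0.134
[[-2.1, 3.6, 0.3], [-2.5, 3.3, 0.3], [-3.0, 3.0, 0.3], [-3.3, 2.6, 0.2], [-3.6, 2.1, 0.3]]
[[-3.9, 1.6, 0.2], [-4.0, 1.0, 0.3], [-4.17, 0.48, 0.22]]
```

```bash
python3 plan.py .475 -.124 .15 118.2 4.5
```

```text
n 11 tw -0.142
[[-1.5, 2.7, 0.3], [-1.9, 2.4, 0.3], [-2.2, 2.1, 0.3], [-2.5, 1.8, 0.3], [-2.7, 1.4, 0.3]]
[[-2.9, 1.0, 0.3], [-3.0, 0.6, 0.3], [-3.1, 0.2, 0.3], [-3.1, -0.2, 0.2], [-3.0, -0.7, 0.3]]
[[-2.84, -1.06, 0.22]]
```

>>> {"method": "move_arm", "body": {
  "offset": [
    [-1.5,2.7,0.3],
    [-1.9,2.4,0.3],
    [-2.2,2.1,0.3],
    [-2.5,1.8,0.3],
    [-2.7,1.4,0.3]
  ],
  "twist": [
    [0,0,-0.142],
    [0,0,-0.142],
    [0,0,-0.142],
    [0,0,-0.142],
    [0,0,-0.142]
  ],
  "grip": [1,1,1,1,1]
}}

```text
time: 6.95
ee_pos: [0.477, 0.059, 0.1637]
tcp_rot: [-179.9, 0.1, 69.5]
wrist_force: [0.1, -0.2, -0.4]
opening: 0.0855
grasp_force: 0.0
```

>>> {"method": "move_arm", "body": {
  "offset": [
    [-2.9,1.0,0.3],
    [-3.0,0.6,0.3],
    [-3.1,0.2,0.3],
    [-3.1,-0.2,0.2],
    [-3.0,-0.7,0.3]
  ],
  "twist": [
    [0,0,-0.142],
    [0,0,-0.142],
    [0,0,-0.142],
    [0,0,-0.142],
    [0,0,-0.142]
  ],
  "grip": [1,1,1,1,1]
}}

```text
time: 7.45
ee_pos: [0.4741, -0.0951, 0.1498]
tcp_rot: [-179.9, -0.1, 110.2]
wrist_force: [0.4, -0.2, 0.3]
opening: 0.0853
grasp_force: 0.0
```

>>> {"method": "move_arm", "body": {
  "offset": [
    [-2.84,-1.06,0.22],
    [0,0,0],
    [0,0,0]
  ],
  "twist": [
    [0,0,-0.142],
    [0,0,0],
    [0,0,0]
  ],
  "grip": [1,1,1]
}}

```text
time: 7.75
ee_pos: [0.4739, -0.1245, 0.1479]
tcp_rot: [-179.9, -0.1, 117.8]
wrist_force: [-0.1, 0.3, 0.6]
opening: 0.0854
grasp_force: 0.0
```

```bash
python3 - <<'E'
from h import *
p=shot('wrist'); save(p,'w3')
o=bot.get_obs(); print(o['ee_pos'],o['tcp_rot'],o['time'],p['k1'],p['vfov'],p['tool_from_camera'])
r=finder.pinpoint(p,'flange_c'); print([(a['p'],a['position'],atz(p,a['position'],.01)) for a in r[:2]])
X=cloud(p); z=X[...,2]; m=(z>.016)&(z<.024)&(np.hypot(X[...,0]-.475,X[...,1]+.124)<.035)
P=X[m]; print(len(P),P.mean(0),cv2.minEnclosingCircle(P[:,:2].astype(np.float32)))
m=(z>.006)&(z<.011)&(np.hypot(X[...,0]-.475,X[...,1]+.124)<.05)
P=X[m]; print(len(P),P.mean(0),cv2.minEnclosingCircle(P[:,:2].astype(np.float32)))
E
```

```text
[ 0.47403029 -0.12397807  0.14825726] [-1.79926215e+02 -9.44650289e-02  1.17807842e+02] 7.8 -0.026191418022461863 71.27884086649037 [[ 1.54381669e-04 -9.61445732e-01 -2.74994691e-01  6.97785440e-02]
 [ 9.99999875e-01  2.78956557e-04 -4.13898688e-04  3.24913737e-04]
 [ 4.74652699e-04 -2.74994593e-01  9.61445655e-01 -1.20702683e-01]
 [ 0.00000000e+00  0.00000000e+00  0.00000000e+00  1.00000000e+00]]
[(0.94, [317.0, 194.9], array([ 0.47183063, -0.12516969,  0.01      ]))]
656 [ 0.47321905 -0.12545181  0.01893555] ((0.47265124320983887, -0.12494213134050369), 0.02318565547466278)
2417 [ 0.47148362 -0.12271641  0.00820865] ((0.4727819263935089, -0.1252089887857437), 0.03415921702980995)
```

View pics/w3.png

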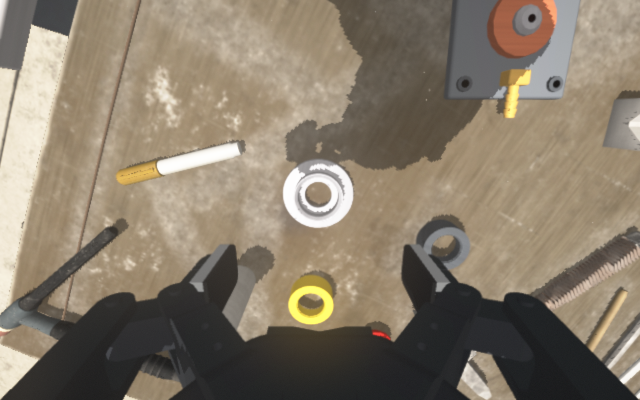

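The flange is centred at (317,195), the dark collar at (444,242), and there is nothing near the flange that could get in the way. Next I check where the fingertips are when open.

```bash
python3 - <<'E'
from h import *
p=shot('wrist'); T=tcp(); X=cloud(p); Y=(X-T[:3,3])@T[:3,:3]
m=(Y[...,2]>-.03)&(Y[...,2]<.05)&np.isfinite(Y[...,2]); P=Y[m]*1000
print(len(P),np.percentile(P,[0,1,50,99,100],axis=0))
for s in (-1,1):
    Q=P[np.sign(P[:,1])==s]; i=np.argsort(-Q[:,2])[:40]; print(Q[i].mean(0))
E
```

```text
4395 [[-11.44619102 -56.53493137 -29.99959629]
 [-10.21018134 -55.49585874 -29.35222055]
 [  6.96095456  42.25156372 -13.80714222]
 [ 11.6196687   55.63342727   7.92698746]
 [ 12.21382941  57.1113944   10.3042705 ]]
[ -0.11240258 -42.72401059   8.1361148 ]
[-0.20462797 42.69200599  8.17681859]
```

>>> {"method": "move_arm", "body": {
  "offset": [
    [0,-0.2,4],
    [0,0,3.5],
    [0,0,2.5],
    [0,0,1.8],
    [0,0,0]
  ],
  "twist": [
    [0,0,0],
    [0,0,0],
    [0,0,0],
    [0,0,0],
    [0,0,0]
  ],
  "grip": [1,1,1,1,1],
  "force": 40
}}

```text
time: 8.4
ee_pos: [0.4712, -0.124, 0.0289]
tcp_rot: [-179.8, -0.2, 118.0]
wrist_force: [-0.8, 0.4, -0.6]
opening: 0.0853
grasp_force: 0.0
```

>>> {"method": "move_arm", "body": {
  "offset": [
    [0,0,0],
    [0,0,0],
    [0,0,0],
    [0,0,0],
    [0,0,0]
  ],
  "twist": [
    [0,0,0],
    [0,0,0],
    [0,0,0],
    [0,0,0],
    [0,0,0]
  ],
  "grip": [0,0,0,0,0]
}}

```text
time: 8.9
ee_pos: [0.4736, -0.1254, 0.0332]
tcp_rot: [179.9, 0.1, 118.0]
wrist_force: [-2.4, 1.5, 7.8]
opening: 0.0437
grasp_force: 39.5
```

>>> {"method": "move_arm", "body": {
  "offset": [
    [0,0,-2],
    [0,0,-3],
    [0,0,-4],
    [0,0,0]
  ],
  "twist": [
    [0,0,0],
    [0,0,0],
    [0,0,0],
    [0,0,0]
  ],
  "grip": [0,0,0,0]
}}

```text
time: 9.3
ee_pos: [0.4751, -0.1259, 0.127]
tcp_rot: [179.7, 0.3, 118.0]
wrist_force: [0.2, -0.7, -3.9]
opening: 0.0436
grasp_force: 41.7
```

```bash
python3 plan.py .551 .081 .115 118.2 4.5; python3 - <<'E'
from h import *
p=shot('wrist'); T=tcp(); X=cloud(p); Y=(X-T[:3,3])@T[:3,:3]*1000
m=(np.abs(Y[...,0])<45)&(np.abs(Y[...,1])<45)&(Y[...,2]>5)&(Y[...,2]<45); P=Y[m]
print(len(P),np.percentile(P,[1,10,50,90,99],axis=0))
print(np.histogram(P[:,2],bins=np.arange(5,45,2)))
r=finder.pinpoint(p,'flange_c'); print([(a['p'],a['position'],(atz(p,a['position'],T[2,3]-.023)-T[:3,3])@T[:3,:3]) for a in r[:2]])
E
```

```text
n 5 tw -0.001
[[2.9, 3.3, 0.2], [3.0, 3.3, 0.3], [2.9, 3.3, 0.2], [2.9, 3.3, 0.3], [2.99, 3.24, 0.2]]
8162 [[-30.91544705 -30.16148202   6.46502428]
 [-18.52317614 -19.97177181  10.84817321]
 [  9.3401041    0.86302589  22.01748767]
 [ 27.21782105  22.21215229  23.28527413]
 [ 33.41717962  32.40111513  27.51451732]]
(array([ 122,  110,  676, 1038,  408,  229,  214,  262, 3740, 1123,  144,
         69,   27,    0,    0,    0,    0,    0,    0]), array([ 5,  7,  9, 11, 13, 15, 17, 19, 21, 23, 25, 27, 29, 31, 33, 35, 37,
       39, 41, 43]))
[(0.9, [316.9, 245.2], array([-0.00023138, -0.00034279,  0.0229998 ]))]
```

>>> {"method": "move_arm", "body": {
  "offset": [
    [2.9,3.3,0.2],
    [3,3.3,0.3],
    [2.9,3.3,0.2],
    [2.9,3.3,0.3],
    [3,3.25,0.2]
  ],
  "twist": [
    [0,0,0],
    [0,0,0],
    [0,0,0],
    [0,0,0],
    [0,0,0]
  ],
  "grip": [0,0,0,0,0]
}}

```text
time: 9.9
ee_pos: [0.5486, 0.0832, 0.1072]
tcp_rot: [-179.8, -0.0, 117.9]
wrist_force: [2.0, -0.6, -3.2]
opening: 0.0435
grasp_force: 41.9
```

>>> {"method": "move_arm", "body": {
  "offset": [
    [0,0,0],
    [0,0,0]
  ],
  "twist": [
    [0,0,0],
    [0,0,0]
  ],
  "grip": [0,0]
}}

```text
time: 10.1
ee_pos: [0.5482, 0.0824, 0.1072]
tcp_rot: [-179.8, -0.1, 118.1]
wrist_force: [-1.2, -1.0, -3.5]
opening: 0.0437
grasp_force: 42.2
```

```bash
python3 - <<'E'
from h import *
o=bot.get_obs(); print(o['ee_pos'],o['tcp_rot'])
p=shot('wrist'); save(p,'w4'); T=tcp()
for t,z in [('keeper_knob',.062),('jig_seat',.022)]:
    for r in finder.pinpoint(p,t)[:2]: print(t,r['p'],r['position'],atz(p,r['position'],z))
p=shot('top'); save(p,'t4')
X=cloud(p); z=X[...,2]
E
```

```text
[0.54822425 0.08239072 0.10724646] [-1.79800620e+02 -5.91935889e-02  1.18076899e+02]
jig_seat 0.9 [324.4, 213.8] [0.55217901 0.08348918 0.022     ]
```

View pics/w4.png

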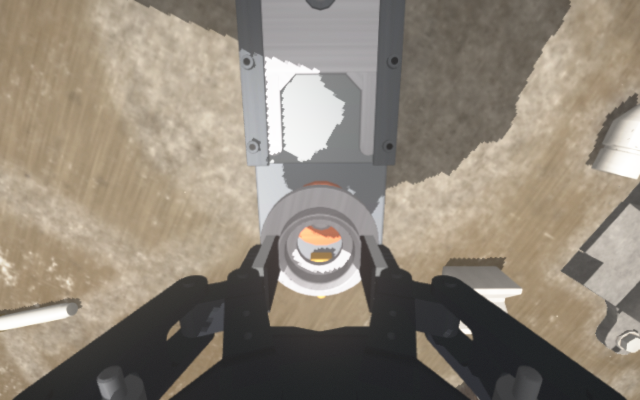

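```bash
python3 - <<'E'
from h import *
for cam in ['wrist','top']:
    p=shot(cam); T=tcp(); X=cloud(p); Y=(X-T[:3,3])@T[:3,:3]*1000; z=X[...,2]*1000
    m=(z>39.5)&(z<45)&(np.abs(Y[...,1])<65)&(Y[...,0]>30)&(Y[...,0]<160); P=Y[m]
    print(cam,len(P),np.percentile(P,[0,.5,2,98,99.5,100],axis=0)[:,:2])
    for s in (-1,1):
        Q=P[np.sign(P[:,1])==s]; print(s,np.percentile(Q[:,0],[0,1,3]),np.percentile(Q[:,1],[1,50,99]),np.polyfit(Q[:,0],Q[:,1],1))
    m=(z>8)&(z<16)&(np.abs(Y[...,1])<65)&(Y[...,0]>10)&(Y[...,0]<40);P=Y[m];print('base',len(P),np.percentile(P[:,1],[0,1,99,100]) if len(P) else 0)
E
```

```text
wrist 7700 [[ 42.02791006 -49.72996339]
 [ 42.89105826 -49.11097143]
 [ 44.72955213 -48.52817818]
 [137.54988783  49.81624897]
 [138.29915955  50.37773401]
 [138.84032079  51.05376352]]
-1 [42.02791006 42.95591107 45.53347087] [-49.11099066 -41.0740501   -3.06067369] [ 2.60440089e-02 -4.30346819e+01]
1 [42.70989189 43.69593791 46.25243456] [ 3.48301586 42.38108226 50.3776045 ] [-0.05333729 46.78008465]
base 3857 [-50.59177689 -49.13151093  52.3414135   53.86179194]
top 44 [[137.09632228 -49.45920918]
 [137.11455025 -48.08588564]
 [137.16923415 -43.96591503]
 [159.68229664  49.70445153]
 [159.84257463  49.8007404 ]
 [159.89600062  49.83283669]]
-1 [154.48610219 154.5311134  154.6211358 ] [-49.0759561  -36.61272758  -4.4748271 ] [ -2.70733674 396.87149491]
1 [137.09632228 137.12684353 137.18868631] [ 9.34445081 40.66312237 49.77909406] [-0.17854316 63.78698539]
base 0 0
```

The flange hub is held centred at (320,240) over the copper boss, and the rails are symmetric about it to within 1 mm. Lowering it now.

>>> {"method": "move_arm", "body": {
  "offset": [
    [0,0.1,2],
    [0,0,1.5],
    [0,0,1],
    [0,0,0.6],
    [0,0,0]
  ],
  "twist": [
    [0,0,0],
    [0,0,0],
    [0,0,0],
    [0,0,0],
    [0,0,0]
  ],
  "grip": [0,0,0,0,0]
}}

```text
time: 10.9
ee_pos: [0.5495, 0.0819, 0.0575]
tcp_rot: [-179.9, -0.0, 117.9]
wrist_force: [0.1, -0.5, -3.9]
opening: 0.0432
grasp_force: 42.2
```

>>> {"method": "move_arm", "body": {
  "offset": [
    [0,0,0.3],
    [0,0,0],
    [0,0,0]
  ],
  "twist": [
    [0,0,0],
    [0,0,0],
    [0,0,0]
  ],
  "grip": [0,0,0]
}}

```text
time: 11.2
ee_pos: [0.5503, 0.0822, 0.0559]
tcp_rot: [180.0, 0.0, 118.0]
wrist_force: [-0.1, -0.2, -3.8]
opening: 0.0438
grasp_force: 42.2
```

>>> {"method": "move_arm", "body": {
  "offset": [
    [0,0,0.2],
    [0,0,0.2],
    [0,0,0],
    [0,0,0]
  ],
  "twist": [
    [0,0,0],
    [0,0,0],
    [0,0,0],
    [0,0,0]
  ],
  "grip": [0,0,0,0]
}}

```text
time: 11.6
ee_pos: [0.5505, 0.0822, 0.0551]
tcp_rot: [179.8, 0.1, 118.0]
wrist_force: [-11.3, -1.3, 22.8]
opening: 0.0435
grasp_force: 45.0
```

>>> {"method": "move_arm", "body": {
  "offset": [
    [0,-0.1,-0.1],
    [0,0,0],
    [0,0,0]
  ],
  "twist": [
    [0,0,0],
    [0,0,0],
    [0,0,0]
  ],
  "grip": [0,0,0]
}}

```text
time: 11.9
ee_pos: [0.5504, 0.0821, 0.0552]
tcp_rot: [179.8, 0.0, 118.0]
wrist_force: [-3.5, 1.2, 12.3]
opening: 0.0435
grasp_force: 43.8
```

>>> {"method": "move_arm", "body": {
  "offset": [
    [0,0,0],
    [0,0,0],
    [0,0,0],
    [0,0,-1],
    [0,0,-4]
  ],
  "twist": [
    [0,0,0],
    [0,0,0],
    [0,0,0],
    [0,0,0],
    [0,0,0]
  ],
  "grip": [0.7,0.7,0.8,1,1]
}}

```text
time: 12.4
ee_pos: [0.547, 0.0813, 0.0995]
tcp_rot: [-179.6, -0.1, 118.0]
wrist_force: [1.2, 0.3, 0.2]
opening: 0.0854
grasp_force: 0.0
```

>>> {"method": "move_arm", "body": {
  "offset": [
    [0,0,-4],
    [0,0,0]
  ],
  "twist": [
    [0,0,0],
    [0,0,0]
  ],
  "grip": [1,1]
}}

```text
time: 12.6
ee_pos: [0.5515, 0.0819, 0.149]
tcp_rot: [179.5, 0.2, 118.0]
wrist_force: [-0.5, 0.3, 0.7]
opening: 0.0854
grasp_force: 0.0
```

```bash
python3 - <<'E'
from h import *
p=shot('wrist'); save(p,'w5'); X=cloud(p); z=X[...,2]
r=finder.pinpoint(p,'flange_c'); print([(a['p'],a['position'],atz(p,a['position'],.032)) for a in r[:2]])
c=np.array([.5503,.0822]); d=np.hypot(X[...,0]-c[0],X[...,1]-c[1])
for a,b in [(.025,.033),(.037,.045)]:
    P=X[(d<.038)&(z>a)&(z<b)]; A=np.c_[P[:,:2]-c,np.ones(len(P))]; k=np.linalg.lstsq(A,P[:,2],rcond=None)[0]
    print(len(P),np.median(P[:,2]),'slope',k,cv2.minEnclosingCircle(P[:,:2].astype(np.float32)))
m=(z>.039)&(z<.045)&(d>.04)&(d<.16); print(np.median(X[m][:,2]))
E
```

```text
[(0.79, [318.6, 198.6], array([0.55111007, 0.08396931, 0.032     ]))]
3313 0.03003570197120231 slope [-0.00271097  0.00375485  0.02981947] ((0.5513999462127686, 0.08092974871397018), 0.036415234208106995)
810 0.04102451805348642 slope [-0.00386571  0.0043992   0.04079423] ((0.5505837798118591, 0.08296322822570801), 0.023231882601976395)
0.04141414073614441
```

View pics/w5.png

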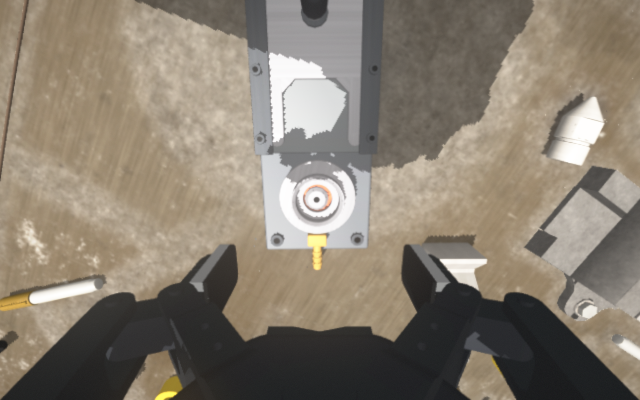

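The flange sits flat and centred at (317,199): plate top at 30 mm, hub top at 41 mm. Next is the keeper knob.

```bash
python3 plan.py .4825 .210 .115 118.2 4.5; 
```

```text
n 4 tw -0.001
[[3.6, 0.0, 0.7], [3.6, 0.0, 0.7], [3.6, 0.0, 0.7], [3.69, 0.09, 0.8]]
```

>>> {"method": "move_arm", "body": {
  "offset": [
    [3.6,0,0.7],
    [3.6,0,0.7],
    [3.6,0,0.7],
    [3.7,0.1,0.8],
    [0,0,0]
  ],
  "twist": [
    [0,0,0],
    [0,0,0],
    [0,0,0],
    [0,0,0],
    [0,0,0]
  ],
  "grip": [1,1,1,1,1]
}}

```text
time: 13.2
ee_pos: [0.4794, 0.2125, 0.1112]
tcp_rot: [-179.8, -0.1, 118.2]
wrist_force: [0.4, 0.4, 0.2]
opening: 0.0856
grasp_force: 0.0
```

```bash
python3 - <<'E'
from h import *
p=shot('wrist'); T=tcp(); print(T[:3,3]); X=cloud(p); Y=(X-T[:3,3])@T[:3,:3]*1000; z=X[...,2]
m=(z>.062)&(z<.085)&(np.hypot(Y[...,0],Y[...,1])<30); P=Y[m]; print(len(P),cv2.minEnclosingCircle(P[:,:2].astype(np.float32)),np.median(P,0))
for r in finder.pinpoint(p,'keeper_knob')[:2]: print(r['p'],r['position'],(atz(p,r['position'],.062)-T[:3,3])@T[:3,:3])
E
```

```text
[0.48045811 0.21126412 0.11182677]
687 ((-1.8444280624389648, -0.021579936146736145), 8.906699180603027) [ 0.56060258 -0.20925424 38.04756714]
0.76 [321.4, 236.1] [-0.00244485  0.00134411  0.04982267]
```

>>> {"method": "move_arm", "body": {
  "offset": [
    [-0.2,0,2],
    [0,0,1.7],
    [0,0,0]
  ],
  "twist": [
    [0,0,0],
    [0,0,0],
    [0,0,0]
  ],
  "grip": [1,1,1],
  "force": 40
}}

```text
time: 13.6
ee_pos: [0.4823, 0.2068, 0.0741]
tcp_rot: [-179.8, -0.0, 117.9]
wrist_force: [-0.8, 0.8, 0.3]
opening: 0.0854
grasp_force: 0.0
```

>>> {"method": "move_arm", "body": {
  "offset": [
    [0,0,0],
    [0,0,0],
    [0,0,0],
    [0,0,0],
    [0,0,0]
  ],
  "twist": [
    [0,0,0],
    [0,0,0],
    [0,0,0],
    [0,0,0],
    [0,0,0]
  ],
  "grip": [0,0,0,0,0]
}}

```text
time: 14.1
ee_pos: [0.4817, 0.2077, 0.0771]
tcp_rot: [-179.8, 0.0, 118.0]
wrist_force: [-3.1, -1.7, 9.2]
opening: 0.0163
grasp_force: 38.9
```

>>> {"method": "move_arm", "body": {
  "offset": [
    [-1,0,0],
    [-1.4,0,0],
    [-1.4,0,0],
    [-1.2,0,0],
    [-1,0,0]
  ],
  "twist": [
    [0,0,0],
    [0,0,0],
    [0,0,0],
    [0,0,0],
    [0,0,0]
  ],
  "grip": [0,0,0,0,0]
}}

```text
time: 14.6
ee_pos: [0.5102, 0.155, 0.0771]
tcp_rot: [-179.9, -0.1, 118.0]
wrist_force: [-8.5, 0.3, 8.5]
opening: 0.0161
grasp_force: 39.3
```

>>> {"method": "move_arm", "body": {
  "offset": [
    [-0.6,0,0],
    [0,0,0],
    [0,0,0]
  ],
  "twist": [
    [0,0,0],
    [0,0,0],
    [0,0,0]
  ],
  "grip": [0,0,0]
}}

```text
time: 14.9
ee_pos: [0.5135, 0.1491, 0.0771]
tcp_rot: [-179.9, 0.1, 117.9]
wrist_force: [-6.0, -5.3, 8.3]
opening: 0.0157
grasp_force: 39.3
```

>>> {"method": "move_arm", "body": {
  "offset": [
    [-0.3,0,0],
    [0,0,0],
    [0,0,0]
  ],
  "twist": [
    [0,0,0],
    [0,0,0],
    [0,0,0]
  ],
  "grip": [0,0,0]
}}

```text
time: 15.2
ee_pos: [0.5146, 0.147, 0.0771]
tcp_rot: [-179.9, 0.0, 118.0]
wrist_force: [-6.8, -2.4, 8.3]
opening: 0.0158
grasp_force: 39.3
```

>>> {"method": "move_arm", "body": {
  "offset": [
    [-0.2,0,0],
    [0,0,0],
    [0,0,0]
  ],
  "twist": [
    [0,0,0],
    [0,0,0],
    [0,0,0]
  ],
  "grip": [0,0,0]
}}

```text
time: 15.5
ee_pos: [0.5151, 0.146, 0.0771]
tcp_rot: [-179.9, -0.1, 118.0]
wrist_force: [-8.6, 1.4, 9.2]
opening: 0.0164
grasp_force: 39.4
```

>>> {"method": "move_arm", "body": {
  "offset": [
    [-0.2,0,0],
    [0,0,0],
    [0,0,0]
  ],
  "twist": [
    [0,0,0],
    [0,0,0],
    [0,0,0]
  ],
  "grip": [0,0,0]
}}

```text
time: 15.8
ee_pos: [0.5152, 0.1458, 0.0771]
tcp_rot: [-179.9, -0.3, 118.1]
wrist_force: [-14.6, 10.0, 10.5]
opening: 0.0165
grasp_force: 39.5
```

>>> {"method": "move_arm", "body": {
  "offset": [
    [0,0,0],
    [0,0,0],
    [0,0,-2],
    [0,0,-4],
    [0,0,-4]
  ],
  "twist": [
    [0,0,0],
    [0,0,0],
    [0,0,0],
    [0,0,0],
    [0,0,0]
  ],
  "grip": [0.6,0.7,1,1,1]
}}

```text
time: 16.3
ee_pos: [0.5169, 0.1436, 0.1771]
tcp_rot: [-179.9, 0.0, 117.9]
wrist_force: [1.7, -0.1, 0.5]
opening: 0.0853
grasp_force: 0.0
```

```bash
python3 - <<'E'
from h import *
p=shot('wrist'); save(p,'w6'); T=tcp()
for t,z in [('keeper_knob',.062),('flange_c',.032)]:
    for r in finder.pinpoint(p,t)[:2]: print(t,r['p'],r['position'],atz(p,r['position'],z))
X=cloud(p); z=X[...,2]; c=np.array([.5503,.0822]); d=np.hypot(X[...,0]-c[0],X[...,1]-c[1])
P=X[(d<.028)&(z>.0395)&(z<.045)]; print(len(P),cv2.minEnclosingCircle(P[:,:2].astype(np.float32)),np.median(P,0))
p=shot('top')
for r in finder.pinpoint(p,'keeper_knob')[:2]: print(r['p'],r['position'],atz(p,r['position'],.062))
E
python3 plan.py .444 -.247 .22 118.2 4.8
```

```text
keeper_knob 0.74 [318.9, 196.9] [0.51466914 0.14735988 0.062     ]
flange_c 0.82 [321.3, 256.5] [0.55127085 0.0835622  0.032     ]
445 ((0.5505251288414001, 0.0830753892660141), 0.02337239310145378) [0.55032399 0.08204814 0.04130884]
0.64 [277.1, 242.3] [0.51270683 0.14771096 0.062     ]
n 9 tw -0.0
[[-3.5, -2.8, -0.5], [-3.4, -2.7, -0.5], [-3.5, -2.8, -0.5], [-3.4, -2.7, -0.5], [-3.5, -2.8, -0.5]]
[[-3.4, -2.7, -0.5], [-3.5, -2.8, -0.5], [-3.4, -2.7, -0.5], [-3.48, -2.79, -0.41]]
```

View pics/w6.png

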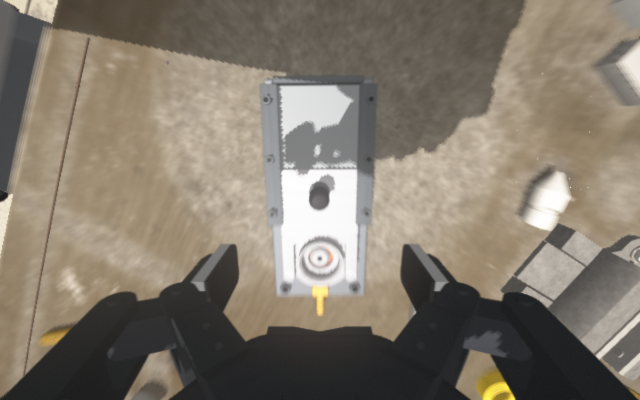

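The keeper is home at (319,197), with its prongs around the hub at (321,257). On to the tube.

>>> {"method": "move_arm", "body": {
  "offset": [
    [-3.5,-2.8,-0.5],
    [-3.4,-2.7,-0.5],
    [-3.5,-2.8,-0.5],
    [-3.4,-2.7,-0.5],
    [-3.5,-2.8,-0.5]
  ],
  "twist": [
    [0,0,0],
    [0,0,0],
    [0,0,0],
    [0,0,0],
    [0,0,0]
  ],
  "grip": [1,1,1,1,1]
}}

```text
time: 17.05
ee_pos: [0.4753, -0.0751, 0.2]
tcp_rot: [-179.9, -0.1, 118.0]
wrist_force: [1.4, -0.4, -0.4]
opening: 0.0853
grasp_force: 0.0
```

>>> {"method": "move_arm", "body": {
  "offset": [
    [-3.4,-2.7,-0.5],
    [-3.5,-2.8,-0.5],
    [-3.4,-2.7,-0.5],
    [-3.5,-2.8,-0.4],
    [0,0,0]
  ],
  "twist": [
    [0,0,0],
    [0,0,0],
    [0,0,0],
    [0,0,0],
    [0,0,0]
  ],
  "grip": [1,1,1,1,1]
}}

```text
time: 17.55
ee_pos: [0.4425, -0.2511, 0.2188]
tcp_rot: [-179.9, -0.1, 117.7]
wrist_force: [0.4, 0.8, -0.4]
opening: 0.0857
grasp_force: 0.0
```

```bash
python3 - <<'E'
from h import *
p=shot('wrist'); save(p,'w7'); T=tcp(); o=bot.get_obs(); print(o['ee_pos'],o['tcp_rot'],o['q'])
for t,z in [('tube_c',.049)]:
    for r in finder.pinpoint(p,t)[:3]: print(t,r['p'],r['position'],atz(p,r['position'],z))
X=cloud(p); z=X[...,2]; d=np.hypot(X[...,0]-.443,X[...,1]+.252)
P=X[(d<.03)&(z>.092)&(z<.105)]; print(len(P),cv2.minEnclosingCircle(P[:,:2].astype(np.float32)),np.median(P,0))
E
```

```text
[ 0.44289508 -0.24910211  0.21871592] [-1.79910839e+02 -1.13361141e-01  1.17718806e+02] [-2.93483272e+01 -1.20748862e+00 -1.12472582e-01  9.12386336e+01
 -1.32038771e-02  3.29327950e+01]
tube_c 0.64 [318.2, 184.7] [ 0.44005956 -0.24903458  0.049     ]
402 ((0.442484587430954, -0.2508355975151062), 0.017017962411046028) [ 0.44266798 -0.25153244  0.09758045]
```

>>> {"method": "move_arm", "body": {
  "offset": [
    [-0.1,-0.1,4.5],
    [0,0,4.5],
    [0,0,3.1],
    [0,0,2],
    [0,0,0]
  ],
  "twist": [
    [0,0,0],
    [0,0,0],
    [0,0,0],
    [0,0,0],
    [0,0,0]
  ],
  "grip": [1,1,1,1,1],
  "force": 40
}}

```text
time: 18.15
ee_pos: [0.4419, -0.246, 0.0756]
tcp_rot: [-179.8, -0.3, 118.1]
wrist_force: [-0.4, -0.6, 0.3]
opening: 0.0852
grasp_force: 0.0
```

>>> {"method": "move_arm", "body": {
  "offset": [
    [0,0,0],
    [0,0,0],
    [0,0,0],
    [0,0,0],
    [0,0,0]
  ],
  "twist": [
    [0,0,0],
    [0,0,0],
    [0,0,0],
    [0,0,0],
    [0,0,0]
  ],
  "grip": [0,0,0,0,0]
}}

```text
time: 18.65
ee_pos: [0.4441, -0.2487, 0.0804]
tcp_rot: [179.9, 0.1, 118.0]
wrist_force: [0.4, 0.0, 4.7]
opening: 0.0322
grasp_force: 43.0
```

>>> {"method": "move_arm", "body": {
  "offset": [
    [0,0,0],
    [0,0,-2],
    [0,0,-4],
    [0,0,-4],
    [0,0,0]
  ],
  "twist": [
    [0,0,0],
    [0,0,0],
    [0,0,0],
    [0,0,0],
    [0,0,0]
  ],
  "grip": [0,0,0,0,0]
}}

```text
time: 19.15
ee_pos: [0.4451, -0.2494, 0.1847]
tcp_rot: [179.8, 0.4, 118.0]
wrist_force: [0.3, -0.4, -1.7]
opening: 0.0321
grasp_force: 42.6
```

```bash
python3 plan.py .5506 .082 .178 118 4.5; python3 - <<'E'
from h import *
p=shot('wrist'); save(p,'w8'); T=tcp(); X=cloud(p); Y=(X-T[:3,3])@T[:3,:3]*1000
for lo,hi in [(-32,-12)]:
    P=Y[(np.hypot(Y[...,0],Y[...,1])<24)&(Y[...,2]>lo)&(Y[...,2]<hi)]; print(len(P),cv2.minEnclosingCircle(P[:,:2].astype(np.float32)),np.percentile(P[:,2],[1,10,50,90]))
E
```

```text
n 8 tw -0.0
[[3.0, 3.1, 0.1], [3.0, 3.1, 0.1], [3.1, 3.1, 0.1], [3.0, 3.1, 0.1], [3.1, 3.1, 0.1]]
[[3.0, 3.1, 0.1], [3.1, 3.1, 0.0], [3.03, 3.15, 0.07]]
3579 ((1.9605309963226318, -0.013779847882688046), 23.201412200927734) [-30.59335398 -21.22845322 -19.21936417 -13.8556476 ]
```

View pics/w8.png

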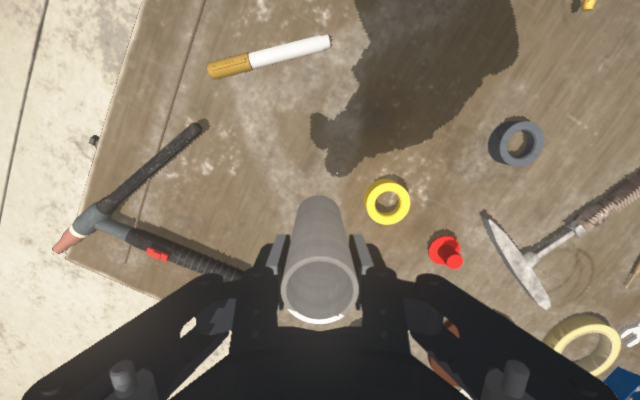

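```bash
python3 - <<'E'
from h import *
p=shot('wrist'); T=tcp(); X=cloud(p); Y=(X-T[:3,3])@T[:3,:3]*1000
P=Y[(np.abs(Y[...,1])<4)&(Y[...,0]>5)&(Y[...,0]<35)&(Y[...,2]>-17)&(Y[...,2]<82)]
print(len(P),np.polyfit(P[:,2],P[:,0],1)); 
for a in range(-20,80,10):
    Q=P[(P[:,2]>a)&(P[:,2]<a+10)]; print(a,len(Q),np.median(Q[:,0]) if len(Q) else 0)
m=(Y[...,2]>-22)&(Y[...,2]<-16.5)&(np.abs(Y[...,1])<18)&(np.abs(Y[...,0])<25);Q=Y[m];print(len(Q),np.percentile(Q[:,:2],[.5,99.5],axis=0))
print(tcp()[:3,3])
E
```

```text
865 [-5.71451016e-03  1.49534028e+01]
-20 135 15.00354762867884
-10 158 15.034023064857479
0 126 14.946655894670236
10 104 14.91873620637395
20 88 14.876127904513613
30 67 14.736322832516134
40 63 14.716304058860215
50 51 14.634680629186908
60 48 14.63068657985445
70 25 14.531499123885045
1999 [[-17.57947014 -17.79316263]
 [ 15.41747542  17.93768082]]
[ 0.44383764 -0.24864205  0.17969297]
```

>>> {"method": "move_arm", "body": {
  "offset": [
    [3.0,3.1,0.1],
    [3.0,3.1,0.1],
    [3.1,3.1,0],
    [3.0,3.1,0],
    [3.1,3.1,0]
  ],
  "twist": [
    [0,0,0],
    [0,0,0],
    [0,0,0],
    [0,0,0],
    [0,0,0]
  ],
  "grip": [0,0,0,0,0]
}}

```text
time: 19.75
ee_pos: [0.5087, -0.0398, 0.1754]
tcp_rot: [-179.9, -0.1, 117.9]
wrist_force: [1.1, -0.8, -1.2]
opening: 0.0323
grasp_force: 42.5
```

>>> {"method": "move_arm", "body": {
  "offset": [
    [3.0,3.1,0],
    [3.1,3.1,0.0],
    [3.0,3.1,0],
    [0,0,0],
    [0,0,0]
  ],
  "twist": [
    [0,0,0],
    [0,0,0],
    [0,0,0],
    [0,0,0],
    [0,0,0]
  ],
  "grip": [0,0,0,0,0]
}}

```text
time: 20.25
ee_pos: [0.548, 0.0831, 0.1753]
tcp_rot: [-179.8, -0.1, 118.1]
wrist_force: [0.2, 0.1, -2.0]
opening: 0.0328
grasp_force: 42.5
```

```bash
python3 - <<'E'
from h import *
o=bot.get_obs(); print(o['ee_pos'],o['tcp_rot'])
a=np.radians(118.1); D=(np.array([.5506,.0825])-o['ee_pos'][:2])*100
print('to seat tool xy cm',np.cos(a)*D[0]+np.sin(a)*D[1],np.sin(a)*D[0]-np.cos(a)*D[1])
p=shot('wrist'); save(p,'w9'); T=tcp()
P=None
for t,z in [('keeper_knob',.062),('flange_c',.032)]:
    for r in finder.pinpoint(p,t)[:2]: print(t,r['p'],r['position'],(atz(p,r['position'],z)-T[:3,3])@T[:3,:3])
p=shot('scene');save(p,'s9')
E
```

```text
[0.54796879 0.08314967 0.17525107] [-1.79803005e+02 -5.38311558e-02  1.18073096e+02]
to seat tool xy cm -0.18124227054016212 0.20150536636663757
keeper_knob 0.89 [321.5, 116.6] [0.07290058 0.00231593 0.11375883]
flange_c 0.95 [321.6, 196.8] [-0.00246197  0.00290424  0.1437075 ]
```

The tube is held upright, with its rim at (320,288), and its axis sits 2 mm to tool −x. It needs a shift of about 2 mm in tool y before insertion.

>>> {"method": "move_arm", "body": {
  "offset": [
    [0,0.2,1.5],
    [0,0,1.5],
    [0,0,1.2],
    [0,0,0.6],
    [0,0,0]
  ],
  "twist": [
    [0,0,0],
    [0,0,0],
    [0,0,0],
    [0,0,0],
    [0,0,0]
  ],
  "grip": [0,0,0,0,0]
}}

```text
time: 20.95
ee_pos: [0.5498, 0.0832, 0.1279]
tcp_rot: [-179.9, -0.0, 118.0]
wrist_force: [0.6, 0.1, -1.2]
opening: 0.0327
grasp_force: 42.5
```

>>> {"method": "move_arm", "body": {
  "offset": [
    [0,0,0.4],
    [0,0,0.4],
    [0,0,0.3],
    [0,0,0],
    [0,0,0]
  ],
  "twist": [
    [0,0,0],
    [0,0,0],
    [0,0,0],
    [0,0,0],
    [0,0,0]
  ],
  "grip": [0,0,0,0,0]
}}

```text
time: 21.45
ee_pos: [0.5505, 0.0834, 0.1185]
tcp_rot: [180.0, 0.0, 118.0]
wrist_force: [-0.8, 0.6, -1.9]
opening: 0.0323
grasp_force: 42.5
```

>>> {"method": "move_arm", "body": {
  "offset": [
    [0,0,0.2],
    [0,0,0.2],
    [0,0,0],
    [0,0,0]
  ],
  "twist": [
    [0,0,0],
    [0,0,0],
    [0,0,0],
    [0,0,0]
  ],
  "grip": [0,0,0,0]
}}

```text
time: 21.85
ee_pos: [0.5505, 0.0834, 0.1144]
tcp_rot: [-180.0, -0.0, 118.0]
wrist_force: [-0.0, -0.1, -1.5]
opening: 0.0322
grasp_force: 42.5
```

>>> {"method": "move_arm", "body": {
  "offset": [
    [0,0,0.2],
    [0,0,0.2],
    [0,0,0],
    [0,0,0]
  ],
  "twist": [
    [0,0,0],
    [0,0,0],
    [0,0,0],
    [0,0,0]
  ],
  "grip": [0,0,0,0]
}}

```text
time: 22.25
ee_pos: [0.5506, 0.0835, 0.1106]
tcp_rot: [180.0, 0.0, 118.0]
wrist_force: [-0.6, 1.1, 0.3]
opening: 0.0324
grasp_force: 42.6
```

>>> {"method": "move_arm", "body": {
  "offset": [
    [0,0,0.2],
    [0,0,0],
    [0,0,0]
  ],
  "twist": [
    [0,0,0],
    [0,0,0],
    [0,0,0]
  ],
  "grip": [0,0,0]
}}

```text
time: 22.55
ee_pos: [0.5507, 0.0834, 0.1103]
tcp_rot: [179.9, 0.0, 118.0]
wrist_force: [-5.1, -0.8, 12.3]
opening: 0.0324
grasp_force: 44.3
```

Seated at the expected height. I release and look.

>>> {"method": "move_arm", "body": {
  "offset": [
    [0,0,0],
    [0,0,0],
    [0,0,0],
    [0,0,-1],
    [0,0,-4]
  ],
  "twist": [
    [0,0,0],
    [0,0,0],
    [0,0,0],
    [0,0,0],
    [0,0,0]
  ],
  "grip": [0.6,0.7,0.8,1,1]
}}

```text
time: 23.05
ee_pos: [0.5486, 0.0831, 0.1554]
tcp_rot: [-179.6, -0.1, 118.0]
wrist_force: [1.3, 1.0, 0.8]
opening: 0.0855
grasp_force: 0.0
```

>>> {"method": "move_arm", "body": {
  "offset": [
    [0,0,-4],
    [0,0,0]
  ],
  "twist": [
    [0,0,0],
    [0,0,0]
  ],
  "grip": [1,1]
}}

```text
time: 23.25
ee_pos: [0.5523, 0.0837, 0.2049]
tcp_rot: [179.5, 0.2, 118.0]
wrist_force: [0.6, 0.4, -0.2]
opening: 0.085
grasp_force: 0.0
```

```bash
python3 - <<'E'
from h import *
p=shot('wrist'); save(p,'w10'); T=tcp(); print(T[:3,3]); X=cloud(p); z=X[...,2]
P=X[(np.hypot(X[...,0]-.5506,X[...,1]-.083)<.025)&(z>.12)&(z<.135)]; print(len(P),cv2.minEnclosingCircle(P[:,:2].astype(np.float32)),np.median(P,0))
A=np.c_[P[:,:2]-P[:,:2].mean(0),np.ones(len(P))]; print(np.linalg.lstsq(A,P[:,2],rcond=None)[0])
Y=(X-T[:3,3])@T[:3,:3]*1000; zz=1000*z
for a in range(50,130,15):
    Q=Y[(np.abs(Y[...,1])<4)&(np.abs(Y[...,0]-17)<8)&(zz>a)&(zz<a+15)]; print(a,len(Q),np.median(Q[:,0]) if len(Q) else 0)
r=finder.pinpoint(p,'collar_c'); print([(a['p'],a['position'],atz(p,a['position'],.011)) for a in r])
E
python3 plan.py .608 -.114 .15 118 4.8
```

```text
[0.55174887 0.0836161  0.20202383]
670 ((0.5509741306304932, 0.08243999630212784), 0.01708768680691719) [0.55130792 0.08152762 0.12743074]
[-0.00943353  0.01285962  0.12635755]
50 27 15.863854397427119
65 32 15.898347547724942
80 32 15.87391350556555
95 42 15.867087654597414
110 50 15.93069095149645
125 48 14.917969153961547
[(0.91, [285.3, 324.3], array([ 0.6057273 , -0.11118144,  0.011     ]))]
n 5 tw -0.0
[[-4.0, -0.8, 1.0], [-4.0, -0.9, 1.0], [-4.0, -0.8, 1.0], [-4.1, -0.9, 1.0], [-4.02, -0.83, 0.99]]
```

>>> {"method": "move_arm", "body": {
  "offset": [
    [-4.0,-0.8,0],
    [-4.0,-0.9,1.0],
    [-4.0,-0.8,1.0],
    [-4.1,-0.9,1.0],
    [-4.0,-0.8,2]
  ],
  "twist": [
    [0,0,0],
    [0,0,0],
    [0,0,0],
    [0,0,0],
    [0,0,0]
  ],
  "grip": [1,1,1,1,1]
}}

```text
time: 23.85
ee_pos: [0.6079, -0.1155, 0.148]
tcp_rot: [180.0, 0.0, 118.0]
wrist_force: [0.6, 0.4, 0.5]
opening: 0.0853
grasp_force: 0.0
```

>>> {"method": "move_arm", "body": {
  "offset": [
    [0,0,0],
    [0,0,0]
  ],
  "twist": [
    [0,0,0],
    [0,0,0]
  ],
  "grip": [1,1]
}}

```text
time: 24.05
ee_pos: [0.6068, -0.1145, 0.1465]
tcp_rot: [-179.9, -0.1, 117.9]
wrist_force: [-0.3, -0.2, 0.9]
opening: 0.0855
grasp_force: 0.0
```

```bash
python3 - <<'E'
from h import *
p=shot('wrist'); save(p,'w11'); T=tcp(); print(T[:3,3]); X=cloud(p); z=X[...,2]
Y=(X-T[:3,3])@T[:3,:3]*1000
m=(np.hypot(X[...,0]-.607,X[...,1]+.114)<.032)&(z>.018)&(z<.03)
P=Y[m]; print(len(P),cv2.minEnclosingCircle(P[:,:2].astype(np.float32)),np.median(X[m],0),np.median(p['color'][m],0))
r=finder.pinpoint(p,'collar_c'); print([(a['p'],a['position'],(atz(p,a['position'],.011)-T[:3,3])@T[:3,:3]) for a in r])
E
```

```text
[ 0.60710747 -0.11363432  0.14754197]
1278 ((1.2705926895141602, 0.9897810220718384), 23.111759185791016) [ 0.60690361 -0.11148641  0.02200662] [170. 171. 173.]
[(0.9, [192.2, 253.9], array([-0.06198798, -0.13025833,  0.13663127])), (0.83, [322.5, 195.0], array([1.30241408e-04, 2.51605229e-03, 1.36539064e-01])), (0.55, [600.3, 205.8], array([-0.01087573,  0.27670041,  0.1361618 ])), (0.28, [263.0, 308.5], array([-0.12690779, -0.06156649,  0.13645336]))]
```

View pics/w11.png

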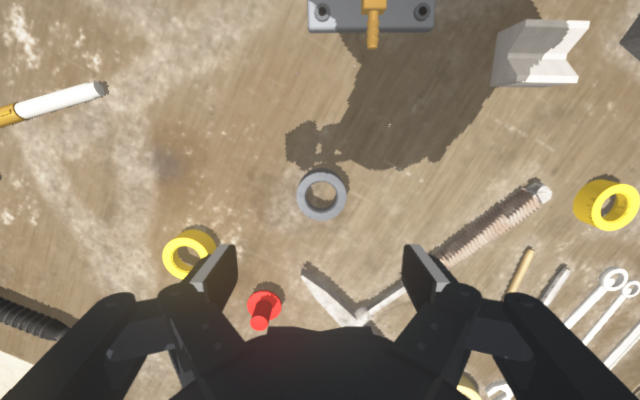

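The dark collar is at (322,195) with free space on both sides. I grasp it now.

>>> {"method": "move_arm", "body": {
  "offset": [
    [0.1,0.1,4],
    [0,0,3.5],
    [0,0,2.5],
    [0,0,1.7],
    [0,0,0]
  ],
  "twist": [
    [0,0,0],
    [0,0,0],
    [0,0,0],
    [0,0,0],
    [0,0,0]
  ],
  "grip": [1,1,1,1,1],
  "force": 40
}}

```text
time: 24.65
ee_pos: [0.6066, -0.1108, 0.0294]
tcp_rot: [-179.8, -0.1, 118.1]
wrist_force: [-0.3, -0.5, 0.7]
opening: 0.085
grasp_force: 0.0
```

>>> {"method": "move_arm", "body": {
  "offset": [
    [0,0,0],
    [0,0,0],
    [0,0,0],
    [0,0,0],
    [0,0,0]
  ],
  "twist": [
    [0,0,0],
    [0,0,0],
    [0,0,0],
    [0,0,0],
    [0,0,0]
  ],
  "grip": [0,0,0,0,0]
}}

```text
time: 25.15
ee_pos: [0.6089, -0.1124, 0.0334]
tcp_rot: [179.9, 0.1, 118.0]
wrist_force: [-1.5, 1.1, 5.9]
opening: 0.0435
grasp_force: 40.0
```

>>> {"method": "move_arm", "body": {
  "offset": [
    [0,0,0],
    [0,0,-3],
    [0,0,-5],
    [0,0,-5],
    [0,0,-4]
  ],
  "twist": [
    [0,0,0],
    [0,0,0],
    [0,0,0],
    [0,0,0],
    [0,0,0]
  ],
  "grip": [0,0,0,0,0]
}}

```text
time: 25.65
ee_pos: [0.6082, -0.1125, 0.2053]
tcp_rot: [179.9, 0.1, 118.0]
wrist_force: [0.5, 0.7, -1.9]
opening: 0.0434
grasp_force: 42.1
```

>>> {"method": "move_arm", "body": {
  "offset": [
    [0,0,0],
    [0,0,0]
  ],
  "twist": [
    [0,0,0],
    [0,0,0]
  ],
  "grip": [0,0]
}}

```text
time: 25.85
ee_pos: [0.6085, -0.1126, 0.2025]
tcp_rot: [179.9, 0.1, 118.0]
wrist_force: [0.2, -0.5, -2.6]
opening: 0.0435
grasp_force: 42.1
```

```bash
python3 - <<'E'
from h import *
p=shot('wrist'); save(p,'w12'); T=tcp(); X=cloud(p); Y=(X-T[:3,3])@T[:3,:3]*1000
P=Y[(np.hypot(Y[...,0],Y[...,1])<30)&(Y[...,2]>0)&(Y[...,2]<40)]; print(np.histogram(P[:,2],bins=np.arange(0,42,2)))
Q=P[(P[:,2]>5)&(P[:,2]<14)&(np.abs(P[:,1])<21)]; print(len(Q),np.percentile(Q,[.5,99.5],axis=0))
k=np.linalg.lstsq(np.c_[Q[:,:2],np.ones(len(Q))],Q[:,2],rcond=None)[0]; print(k)
r=finder.pinpoint(p,'collar_c'); print([(a['p'],a['position'],(atz(p,a['position'],T[2,3]-.019)-T[:3,3])@T[:3,:3]) for a in r])
E
python3 plan.py .5508 .083 .21 118 4.8
```

```text
(array([ 104,   94,   93,  107, 2126, 1404,  267,  197,  182,  185,  140,
         77,   70,   64,   68,   44,    3,    0,    0,    0]), array([ 0,  2,  4,  6,  8, 10, 12, 14, 16, 18, 20, 22, 24, 26, 28, 30, 32,
       34, 36, 38, 40]))
3608 [[-20.8136638  -20.82292958   7.05339036]
 [ 23.82097569  20.75944912  13.86473758]]
[-2.05650016e-03  5.68345382e-03  1.00450686e+01]
[(0.78, [212.3, 233.9], array([ 0.00909535, -0.05786963,  0.01902663])), (0.66, [553.2, 190.8], array([0.03352319, 0.12569855, 0.01895894])), (0.44, [181.0, 290.8], array([-0.02711949, -0.0804365 ,  0.01902449]))]
n 5 tw -0.0
[[4.0, 0.8, -0.2], [4.0, 0.8, -0.2], [4.0, 0.8, -0.2], [4.0, 0.9, -0.2], [3.92, 0.85, -0.21]]
```

>>> {"method": "move_arm", "body": {
  "offset": [
    [4.0,0.8,-0.2],
    [4.0,0.8,-0.2],
    [4.0,0.8,-0.2],
    [4.0,0.9,-0.2],
    [3.8,0.9,-0.2]
  ],
  "twist": [
    [0,0,0],
    [0,0,0],
    [0,0,0],
    [0,0,0],
    [0,0,0]
  ],
  "grip": [0,0,0,0,0]
}}

```text
time: 26.45
ee_pos: [0.5509, 0.0835, 0.2096]
tcp_rot: [-179.8, -0.1, 118.0]
wrist_force: [0.4, -0.6, -1.5]
opening: 0.0434
grasp_force: 42.0
```

>>> {"method": "move_arm", "body": {
  "offset": [
    [0,0,0],
    [0,0,0]
  ],
  "twist": [
    [0,0,0],
    [0,0,0]
  ],
  "grip": [0,0]
}}

```text
time: 26.65
ee_pos: [0.5516, 0.0828, 0.21]
tcp_rot: [-179.9, -0.0, 118.1]
wrist_force: [0.2, 0.3, -1.5]
opening: 0.0435
grasp_force: 42.0
```

```bash
python3 - <<'E'
from h import *
o=bot.get_obs(); print(o['ee_pos'],o['tcp_rot'])
p=shot('wrist'); save(p,'w13'); T=tcp(); X=cloud(p); Y=(X-T[:3,3])@T[:3,:3]*1000; zz=X[...,2]*1000
for a in range(45,130,14):
    Q=Y[(np.abs(Y[...,1])<25)&(np.abs(Y[...,0])<30)&(zz>a)&(zz<a+14)]
    if len(Q)>10: print(a,len(Q),np.percentile(Q[:,0],[50,95,99]),np.percentile(Q[:,1],[1,50,99]))
Q=Y[(np.hypot(Y[...,0],Y[...,1])<30)&(Y[...,2]>7)&(Y[...,2]<13)&(np.abs(Y[...,1])<21)]; print(len(Q),np.percentile(Q,[.5,99.5],axis=0))
E
```

```text
[0.55163692 0.08278756 0.20996611] [-1.79876190e+02 -3.01715046e-02  1.18072279e+02]
45 106 [13.03096856 17.21384973 17.39206631] [-14.90654498  -0.37760417  15.60518757]
59 100 [14.76873361 17.31870973 17.44105831] [-14.46792559   0.6170721   14.73413608]
73 107 [15.41939737 17.28014007 17.33793423] [-14.92661687  -0.78424591  14.95154922]
87 111 [15.41628871 17.33906726 17.4411269 ] [-15.39421611   0.17073592  14.79547558]
101 145 [15.75455501 17.32879392 17.48933707] [-15.74801498   0.18909553  15.27377188]
115 360 [13.63939546 17.30244044 17.45271823] [-15.00821     -0.16630409  14.46319652]
3161 [[-19.73925644 -20.78118972  10.02579716]
 [ 24.90788162  20.80028097  12.95023983]]
```

View pics/w13.png

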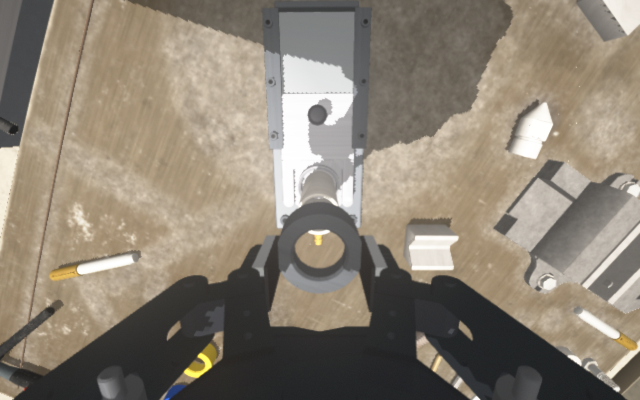

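The collar (320,247) is over the tube top, about 1.5 mm to tool +x of the tube's axis. I shift it and lower it.

>>> {"method": "move_arm", "body": {
  "offset": [
    [-0.15,0,1.5],
    [0,0,1.5],
    [0,0,1],
    [0,0,0.5],
    [0,0,0]
  ],
  "twist": [
    [0,0,0],
    [0,0,0],
    [0,0,0],
    [0,0,0],
    [0,0,0]
  ],
  "grip": [0,0,0,0,0]
}}

```text
time: 27.2
ee_pos: [0.5528, 0.0802, 0.1656]
tcp_rot: [-179.9, -0.0, 117.9]
wrist_force: [0.6, -0.1, -1.2]
opening: 0.0436
grasp_force: 42.0
```

>>> {"method": "move_arm", "body": {
  "offset": [
    [0,0,0.3],
    [0,0,0.3],
    [0,0,0.2],
    [0,0,0],
    [0,0,0]
  ],
  "twist": [
    [0,0,0],
    [0,0,0],
    [0,0,0],
    [0,0,0],
    [0,0,0]
  ],
  "grip": [0,0,0,0,0]
}}

```text
time: 27.7
ee_pos: [0.553, 0.0808, 0.1586]
tcp_rot: [180.0, 0.0, 118.0]
wrist_force: [0.4, 0.1, -1.8]
opening: 0.0435
grasp_force: 42.0
```

>>> {"method": "move_arm", "body": {
  "offset": [
    [0,0,0.2],
    [0,0,0.2],
    [0,0,0],
    [0,0,0]
  ],
  "twist": [
    [0,0,0],
    [0,0,0],
    [0,0,0],
    [0,0,0]
  ],
  "grip": [0,0,0,0]
}}

```text
time: 28.1
ee_pos: [0.553, 0.0808, 0.1544]
tcp_rot: [-180.0, -0.0, 118.0]
wrist_force: [-0.1, -0.1, -1.8]
opening: 0.0434
grasp_force: 42.0
```

>>> {"method": "move_arm", "body": {
  "offset": [
    [0,0,0.2],
    [0,0,0.1],
    [0,0,0],
    [0,0,0]
  ],
  "twist": [
    [0,0,0],
    [0,0,0],
    [0,0,0],
    [0,0,0]
  ],
  "grip": [0,0,0,0]
}}

```text
time: 28.5
ee_pos: [0.553, 0.0808, 0.1514]
tcp_rot: [-180.0, -0.0, 118.0]
wrist_force: [-0.0, -0.4, -2.2]
opening: 0.0435
grasp_force: 42.1
```

>>> {"method": "move_arm", "body": {
  "offset": [
    [0,0,0.2],
    [0,0,0],
    [0,0,0]
  ],
  "twist": [
    [0,0,0],
    [0,0,0],
    [0,0,0]
  ],
  "grip": [0,0,0]
}}

```text
time: 28.8
ee_pos: [0.5535, 0.0808, 0.1508]
tcp_rot: [179.9, 0.0, 118.0]
wrist_force: [-1.3, 0.0, 6.6]
opening: 0.0435
grasp_force: 42.9
```

>>> {"method": "move_arm", "body": {
  "offset": [
    [0,0,0],
    [0,0,0],
    [0,0,0],
    [0,0,-1],
    [0,0,-4]
  ],
  "twist": [
    [0,0,0],
    [0,0,0],
    [0,0,0],
    [0,0,0],
    [0,0,0]
  ],
  "grip": [0.7,0.7,0.8,1,1]
}}

```text
time: 29.3
ee_pos: [0.5514, 0.0806, 0.1965]
tcp_rot: [-179.6, -0.1, 118.0]
wrist_force: [1.1, -0.3, -0.4]
opening: 0.0853
grasp_force: 0.0
```

>>> {"method": "move_arm", "body": {
  "offset": [
    [0,0,-4],
    [0,0,0]
  ],
  "twist": [
    [0,0,0],
    [0,0,0]
  ],
  "grip": [1,1]
}}

```text
time: 29.5
ee_pos: [0.5544, 0.081, 0.2459]
tcp_rot: [179.6, 0.2, 118.0]
wrist_force: [0.5, 0.1, 0.2]
opening: 0.0853
grasp_force: 0.0
```

```bash
python3 - <<'E'
from h import *
p=shot('wrist'); save(p,'w14'); T=tcp(); print(T[:3,3]); X=cloud(p); z=X[...,2]
P=X[(np.hypot(X[...,0]-.551,X[...,1]-.083)<.03)&(z>.135)&(z<.15)]; print(len(P),cv2.minEnclosingCircle(P[:,:2].astype(np.float32)),np.median(P,0))
A=np.c_[P[:,:2]-P[:,:2].mean(0),np.ones(len(P))]; print(np.linalg.lstsq(A,P[:,2],rcond=None)[0])
P=X[(np.hypot(X[...,0]-.551,X[...,1]-.083)<.022)&(z>.118)&(z<.13)]; print(len(P),np.median(P,0))
E
python3 plan.py .609 -.247 .16 118 4.8
```

```text
[0.55405949 0.08096049 0.24304334]
1474 ((0.5529650449752808, 0.08205855637788773), 0.0232755858451128) [0.55269904 0.08283579 0.13957215]
[-0.00353597 -0.00221357  0.13937284]
239 [0.55657383 0.07807178 0.12540095]
n 8 tw -0.0
[[-3.9, -1.3, 1.0], [-3.9, -1.3, 1.0], [-4.0, -1.3, 1.1], [-3.9, -1.3, 1.0], [-4.0, -1.3, 1.1]]
[[-3.9, -1.3, 1.0], [-4.0, -1.4, 1.1], [-3.94, -1.32, 1.0]]
```

```bash
python3 plan.py .610 -.250 .16 90 4.8
```

```text
n 8 tw 0.061
[[-4.0, -1.3, 1.0], [-4.1, -1.1, 1.0], [-4.1, -0.8, 1.1], [-4.1, -0.6, 1.0], [-4.2, -0.3, 1.1]]
[[-4.2, -0.1, 1.0], [-4.2, 0.2, 1.1], [-4.15, 0.44, 1.0]]
```

>>> {"method": "move_arm", "body": {
  "offset": [
    [-4.0,-1.3,0],
    [-4.1,-1.1,1.0],
    [-4.1,-0.8,1.1],
    [-4.1,-0.6,1.0],
    [-4.2,-0.3,1.1]
  ],
  "twist": [
    [0,0,0.061],
    [0,0,0.061],
    [0,0,0.061],
    [0,0,0.061],
    [0,0,0.061]
  ],
  "grip": [1,1,1,1,1]
}}

```text
time: 30.05
ee_pos: [0.588, -0.1276, 0.1964]
tcp_rot: [-179.9, -0.0, 100.3]
wrist_force: [1.0, -0.0, 0.3]
opening: 0.0849
grasp_force: 0.0
```

>>> {"method": "move_arm", "body": {
  "offset": [
    [-4.2,-0.1,1.0],
    [-4.2,0.2,1.5],
    [-4.1,0.4,1.5],
    [0,0,0],
    [0,0,0]
  ],
  "twist": [
    [0,0,0.061],
    [0,0,0.061],
    [0,0,0.061],
    [0,0,0],
    [0,0,0]
  ],
  "grip": [1,1,1,0.6,0.6]
}}

```text
time: 30.55
ee_pos: [0.6078, -0.2503, 0.1558]
tcp_rot: [-179.9, -0.1, 89.9]
wrist_force: [-0.4, 0.4, -0.4]
opening: 0.0591
grasp_force: 0.0
```

```bash
python3 - <<'E'
from h import *
o=bot.get_obs();print(o['tcp_rot'],o['opening'])
p=shot('wrist'); save(p,'w15'); T=tcp(); print(T[:3,3]); X=cloud(p); z=X[...,2]
Y=(X-T[:3,3])@T[:3,:3]*1000
d=np.hypot(X[...,0]-.611,X[...,1]+.25)
for a,b in [(.030,.045),(.011,.018)]:
    m=(d<.026)&(z>a)&(z<b); P=Y[m]; print(len(P),cv2.minEnclosingCircle(P[:,:2].astype(np.float32)),np.median(X[m],0))
    if a>.02: Q=P[X[m][:,2]>.0365]; print(len(Q),cv2.minEnclosingCircle(Q[:,:2].astype(np.float32)))
for r in finder.pinpoint(p,'plug_c')[:2]: print(r['p'],r['position'],(atz(p,r['position'],.02)-T[:3,3])@T[:3,:3])
E
```

```text
[-1.79852124e+02 -7.22846039e-02  8.99228933e+01] 0.05914781870294681
[ 0.60817649 -0.24938606  0.1568061 ]
348 ((0.03157080337405205, 2.8967316150665283), 9.050383567810059) [ 0.61104684 -0.24787881  0.04003751]
316 ((0.01812097616493702, 2.9627068042755127), 9.029549598693848)
667 ((-0.07007856667041779, 2.7708096504211426), 18.43145751953125) [ 0.61032753 -0.24402033  0.01409142]
0.72 [320.0, 192.9] [0.00188954 0.00039407 0.13680728]
```

View pics/w15.png

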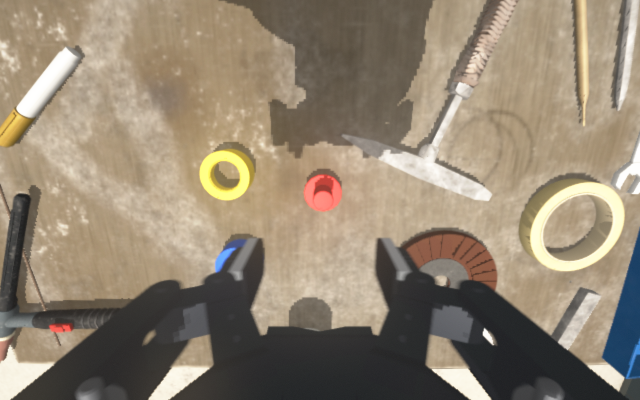

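The red plug is at (323,193), and both its sides are free of the hammer and the rings.

>>> {"method": "move_arm", "body": {
  "offset": [
    [0,0.25,4],
    [0,0,3.5],
    [0,0,2.5],
    [0,0,1.6],
    [0,0,0]
  ],
  "twist": [
    [0,0,0],
    [0,0,0],
    [0,0,0],
    [0,0,0],
    [0,0,0]
  ],
  "grip": [0.6,0.6,0.6,0.6,0.6],
  "force": 40
}}

```text
time: 31.15
ee_pos: [0.6102, -0.2482, 0.0398]
tcp_rot: [-179.9, -0.1, 90.1]
wrist_force: [-0.5, 0.4, 0.7]
opening: 0.0509
grasp_force: 0.0
```

>>> {"method": "move_arm", "body": {
  "offset": [
    [0,0,0],
    [0,0,0],
    [0,0,0],
    [0,0,0],
    [0,0,0]
  ],
  "twist": [
    [0,0,0],
    [0,0,0],
    [0,0,0],
    [0,0,0],
    [0,0,0]
  ],
  "grip": [0,0,0,0,0]
}}

```text
time: 31.65
ee_pos: [0.6119, -0.25, 0.0435]
tcp_rot: [179.8, 0.1, 90.0]
wrist_force: [-1.8, 1.8, 6.6]
opening: 0.0155
grasp_force: 38.9
```

>>> {"method": "move_arm", "body": {
  "offset": [
    [0,0,0],
    [0,0,-3],
    [0,0,-5],
    [0,0,-5],
    [0,0,-5]
  ],
  "twist": [
    [0,0,0],
    [0,0,0],
    [0,0,0],
    [0,0,0],
    [0,0,0]
  ],
  "grip": [0,0,0,0,0]
}}

```text
time: 32.15
ee_pos: [0.6107, -0.2496, 0.2242]
tcp_rot: [179.9, 0.0, 90.0]
wrist_force: [1.4, -1.4, -1.2]
opening: 0.0155
grasp_force: 39.1
```

>>> {"method": "move_arm", "body": {
  "offset": [
    [0,0,0],
    [0,0,0]
  ],
  "twist": [
    [0,0,0],
    [0,0,0]
  ],
  "grip": [0,0]
}}

```text
time: 32.35
ee_pos: [0.6117, -0.25, 0.2236]
tcp_rot: [179.8, 0.1, 90.0]
wrist_force: [0.8, -0.1, -2.6]
opening: 0.016
grasp_force: 39.1
```

```bash
python3 - <<'E'
from h import *
p=shot('wrist'); save(p,'w16'); T=tcp(); print(T[:3,3]); X=cloud(p); Y=(X-T[:3,3])@T[:3,:3]*1000
c=p['color'].astype(int); red=(c[...,0]>100)&(c[...,1]<70)&(c[...,2]<70)&(np.hypot(Y[...,0],Y[...,1])<40)
P=Y[red]; print(len(P),np.percentile(P,[1,5,50,95,99],axis=0))
Q=P[P[:,2]>15]; print(len(Q),np.percentile(Q,[.5,50,99.5],axis=0))
E
python3 plan.py .552 .082 .21 90 4.8
```

```text
[ 0.61108873 -0.24974208  0.22148142]
1922 [[ -0.92079843 -15.33747573   0.36111158]
 [  1.06855487 -10.72977332   0.84039135]
 [  8.45960105   0.81842046  22.4851322 ]
 [ 16.46421239  11.33543836  28.21903969]
 [ 18.16568393  15.73773953  29.10966338]]
1112 [[  2.65232707 -16.57892219  15.11219578]
 [ 10.21982392   0.26628652  27.15663548]
 [ 18.38453258  17.13715245  29.71197339]]
n 8 tw -0.0
[[4.1, -0.7, 0.1], [4.2, -0.7, 0.1], [4.1, -0.8, 0.2], [4.2, -0.7, 0.1], [4.1, -0.8, 0.2]]
[[4.2, -0.7, 0.1], [4.1, -0.8, 0.2], [4.17, -0.71, 0.15]]
```

View pics/w16.png

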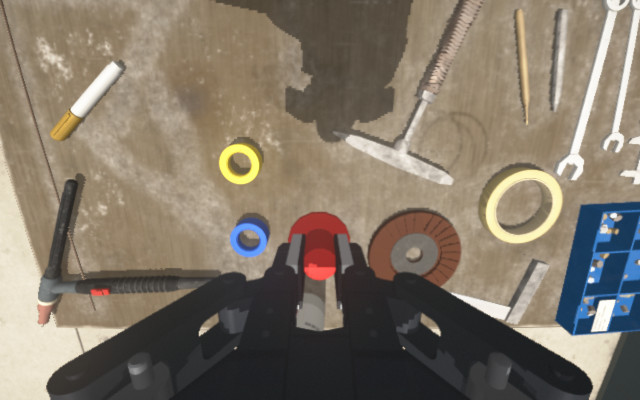

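The plug is held upright and centred at (320,245). I carry it over the collar.

>>> {"method": "move_arm", "body": {
  "offset": [
    [4.1,-0.7,0],
    [4.2,-0.7,0],
    [4.1,-0.7,0],
    [4.2,-0.7,0],
    [4.1,-0.7,0]
  ],
  "twist": [
    [0,0,0],
    [0,0,0],
    [0,0,0],
    [0,0,0],
    [0,0,0]
  ],
  "grip": [0,0,0,0,0]
}}

```text
time: 32.9
ee_pos: [0.5748, -0.0411, 0.2194]
tcp_rot: [-179.8, -0.0, 90.0]
wrist_force: [0.9, 0.3, -0.8]
opening: 0.0157
grasp_force: 39.2
```

>>> {"method": "move_arm", "body": {
  "offset": [
    [4.2,-0.7,0],
    [4.2,-0.7,0],
    [4.2,-0.7,0],
    [0,0,0],
    [0,0,0]
  ],
  "twist": [
    [0,0,0],
    [0,0,0],
    [0,0,0],
    [0,0,0],
    [0,0,0]
  ],
  "grip": [0,0,0,0,0]
}}

```text
time: 33.4
ee_pos: [0.5543, 0.0841, 0.2198]
tcp_rot: [-179.9, 0.0, 90.1]
wrist_force: [0.3, -0.2, 0.0]
opening: 0.0154
grasp_force: 39.2
```

```bash
python3 - <<'E'
from h import *
o=bot.get_obs(); print(o['ee_pos'],o['tcp_rot'])
p=shot('wrist'); save(p,'w17'); T=tcp(); X=cloud(p); Y=(X-T[:3,3])@T[:3,:3]*1000; zz=X[...,2]*1000
for a,b in [(118,137),(137,144),(90,118)]:
    Q=Y[(np.abs(Y[...,1])<30)&(np.abs(Y[...,0])<35)&(zz>a)&(zz<b)]
    if len(Q)>10: print(a,len(Q),np.percentile(Q[:,0],[1,50,99]),np.percentile(Q[:,1],[1,50,99]))
p=shot('top'); X=cloud(p)
E
```

```text
[0.55428263 0.08407172 0.21981517] [-1.79856027e+02  3.58686256e-02  9.01179847e+01]
118 282 [-3.39042222 19.19853739 21.9814847 ] [-21.44921448   0.07716493  19.09159869]
137 1001 [-6.45889719 11.11034722 21.54354552] [-23.71644719  -2.52197074  20.9148719 ]
90 97 [-12.93918319  -8.60901374  21.59894348] [-16.23638606 -10.65880306  11.32516832]
```

View pics/w17.png

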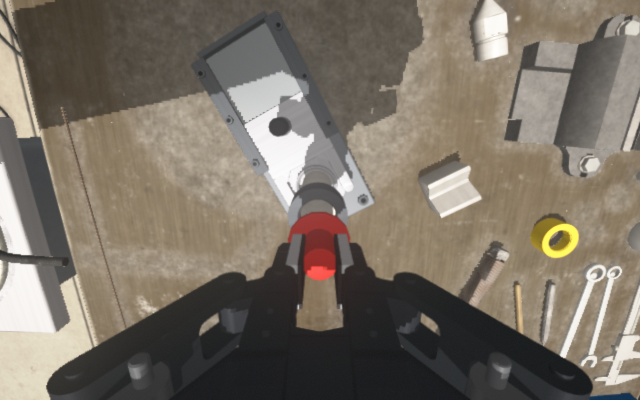

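The plug (320,230) is over the collar, which sits about 1.4 mm to tool −x and −y. I correct for that and lower.

>>> {"method": "move_arm", "body": {
  "offset": [
    [-0.13,-0.14,1.2],
    [0,0,1.2],
    [0,0,0.8],
    [0,0,0],
    [0,0,0]
  ],
  "twist": [
    [0,0,0],
    [0,0,0],
    [0,0,0],
    [0,0,0],
    [0,0,0]
  ],
  "grip": [0,0,0,0,0]
}}

```text
time: 34.0
ee_pos: [0.5535, 0.0818, 0.1892]
tcp_rot: [-180.0, 0.0, 90.0]
wrist_force: [-0.7, 0.1, -0.3]
opening: 0.0158
grasp_force: 39.2
```

>>> {"method": "move_arm", "body": {
  "offset": [
    [0,0,0.3],
    [0,0,0.3],
    [0,0,0.2],
    [0,0,0],
    [0,0,0]
  ],
  "twist": [
    [0,0,0],
    [0,0,0],
    [0,0,0],
    [0,0,0],
    [0,0,0]
  ],
  "grip": [0,0,0,0,0]
}}

```text
time: 34.5
ee_pos: [0.5536, 0.0821, 0.1815]
tcp_rot: [-180.0, 0.0, 90.0]
wrist_force: [-0.8, 0.0, -0.5]
opening: 0.0157
grasp_force: 39.2
```

>>> {"method": "move_arm", "body": {
  "offset": [
    [0,0,0.2],
    [0,0,0.1],
    [0,0,0],
    [0,0,0]
  ],
  "twist": [
    [0,0,0],
    [0,0,0],
    [0,0,0],
    [0,0,0]
  ],
  "grip": [0,0,0,0]
}}

```text
time: 34.9
ee_pos: [0.5536, 0.082, 0.1784]
tcp_rot: [-180.0, 0.0, 90.0]
wrist_force: [0.6, -0.4, 0.0]
opening: 0.0155
grasp_force: 39.2
```

>>> {"method": "move_arm", "body": {
  "offset": [
    [0,0,0.2],
    [0,0,0.2],
    [0,0,0],
    [0,0,0]
  ],
  "twist": [
    [0,0,0],
    [0,0,0],
    [0,0,0],
    [0,0,0]
  ],
  "grip": [0,0,0,0]
}}

```text
time: 35.3
ee_pos: [0.5536, 0.082, 0.1743]
tcp_rot: [-180.0, 0.0, 90.0]
wrist_force: [0.1, 0.7, -0.2]
opening: 0.0158
grasp_force: 39.2
```

>>> {"method": "move_arm", "body": {
  "offset": [
    [0,0,0.2],
    [0,0,0],
    [0,0,0]
  ],
  "twist": [
    [0,0,0],
    [0,0,0],
    [0,0,0]
  ],
  "grip": [0,0,0]
}}

```text
time: 35.6
ee_pos: [0.5538, 0.0821, 0.1728]
tcp_rot: [180.0, -0.0, 90.0]
wrist_force: [0.5, 0.1, 3.7]
opening: 0.0154
grasp_force: 39.6
```

Seated at about 0.173. I release and check.

>>> {"method": "move_arm", "body": {
  "offset": [
    [0,0,0],
    [0,0,0],
    [0,0,0],
    [0,0,-1],
    [0,0,-4]
  ],
  "twist": [
    [0,0,0],
    [0,0,0],
    [0,0,0],
    [0,0,0],
    [0,0,0]
  ],
  "grip": [0.4,0.5,0.6,0.8,1]
}}

```text
time: 36.1
ee_pos: [0.5521, 0.0818, 0.2195]
tcp_rot: [-179.6, 0.1, 90.0]
wrist_force: [1.1, 0.1, 0.3]
opening: 0.0781
grasp_force: 0.0
```

>>> {"method": "move_arm", "body": {
  "offset": [
    [0,0,-4],
    [-3,0,-2],
    [-3,0,0],
    [0,0,0],
    [0,0,0]
  ],
  "twist": [
    [0,0,0],
    [0,0,0],
    [0,0,0],
    [0,0,0],
    [0,0,0]
  ],
  "grip": [1,1,1,1,1]
}}

```text
time: 36.6
ee_pos: [0.5537, 0.0216, 0.283]
tcp_rot: [180.0, -0.0, 89.9]
wrist_force: [1.1, 0.2, -0.7]
opening: 0.0854
grasp_force: 0.0
```

```bash
python3 - <<'E'
from h import *
p=shot('wrist'); X=cloud(p); z=X[...,2]; d=np.hypot(X[...,0]-.553,X[...,1]-.082)
for a,b,r in [(.16,.175,.02),(.137,.150,.03),(.0395,.045,.028)]:
    P=X[(d<r)&(z>a)&(z<b)]
    if len(P)>10: print(a,len(P),cv2.minEnclosingCircle(P[:,:2].astype(np.float32)),np.median(P,0))
s=shot('scene'); q=shot('top')
im=np.vstack([cv2.resize(s['color'][150:270,230:380],(600,480)[:2],interpolation=cv2.INTER_CUBIC)])
cv2.imwrite('pics/final.png',im[...,::-1])
for r in finder.pinpoint(p,'keeper_knob')[:1]: print(r['p'],atz(p,r['position'],.062))
E
```

```text
0.16 381 ((0.5539479851722717, 0.08261699229478836), 0.009053822606801987) [0.55382834 0.08258183 0.16961839]
0.137 1632 ((0.552998423576355, 0.08208242058753967), 0.023189030587673187) [0.55203458 0.08331177 0.14281552]
0.98 [0.51869497 0.14727509 0.062     ]
```

View pics/final.png

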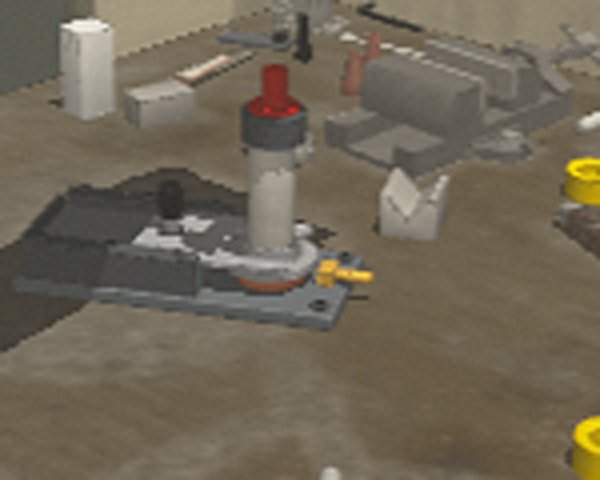

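The picture shows the full stack upright: flange under the keeper, then tube, collar (275,125) and plug (275,90). The plug top is at 169.6 mm, where 170 is expected.

```bash
python3 -c "
from workcell import bot
print(bot.job_done())"
```

```text
the job is handed in; nothing more can be done
None
```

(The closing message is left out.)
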